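# Tare the tray, then weigh two cheese wedges packed head to tail

### The arm

A 6-joint arm with a two-finger parallel gripper is mounted at the origin on the work surface. World frame = base frame: x ahead of the robot, y to its left, z up, the work surface at z = 0. Lengths are in m, angles in degrees, forces in N, time in s.
With the tool pointing down it reaches from about 0.4 to 0.825 m from the base axis. Payload 7 kg.
Tool frame: the origin (TCP) lies between the finger pads; the fingertips stand 19 mm ahead of it and the grasp point (between the pads) is the TCP (r.finger_overhang is the distance from the TCP to the fingertips, in m); z points along the fingers, y is the direction in which the jaws open and shut (so a half turn about z gives the same grasp; the last joint's range is limited). The gripper opens to 88 mm and grips with 3 to 60 N. Pads are 19 mm wide; open, the fingers measure 130 mm over their backs; the gripper's body (78 mm by 193 mm) begins 47 mm behind the grasp point.
Start: joints at [90.533, 20.546, 0.682, 0, -70.136, -16.507], TCP at [0.186, 0.649, 0.246] pointing down, gripper open.
Joint ranges: [-176.03, 176.03], [-82.01, 121.73], [-58.28, 71.71], [-173.87, 95.51], [-174.79, -0.11], [-173.66, 173.66]. Speed limits (degrees/s): [136.94, 136.94, 172.46, 180, 180, 180].

### API

Orientations are given as [roll, pitch, yaw] about the fixed x, y, z axes, in that order (R = Rz(yaw) Ry(pitch) Rx(roll)).
In Python, from plant import r, optics gives the robot as it stands. The module is installed in compiled form; this text tells all that it offers.
- The arm moves only by the tool step_arm, never from a script. Its argument "increments" is a list of rows, each an object of numbers: "tx", "ty", "tz": the shift along the world's x, y, z in mm; "ax", "ay", "az": the turn, a rotation vector about the world's x, y, z in degrees; "claw": the gripper command: -1 is shut, 1 is fully open, values between are in proportion. In form: [{"tx": .., "ty": .., "tz": .., "ax": .., "ay": .., "az": .., "claw": ..}, ...]. A call has 1 to 12 rows; each row shifts and turns the commanded pose from where the row before left it; what a row does not reach is not made up. A row lasts 1/10 s, in which the tool goes at most 50 mm and 8.59 degrees, less where a joint would pass 70% of its speed; a pose out of reach is approached as far as the arm can. A call with a gripper value outside its range is refused whole. The fingers move at their own pace and stop on an object; "newtons" is the grip in N (left out, the last holds). Time passes only in rows, so rows that do not move let the fingers close. It gives the time, the measured TCP pose, the force and the opening at its end, in the units of the state.
- r.get_state(): the state, without advancing time (a new reading comes with each control period).
- optics.capture(name): name is "scene" or "top"; returns a dict with "image" (400x640x3 uint8, blue, green, red), "depth" (400x640 float32, m along the optical axis (not along the pixel's ray), 0 where there is no reading), "fx", "fy", "cx", "cy" (pixels), "distortion" ([k1, k2, p1, p2, k3] as OpenCV has them; the pictures are not rectified), "R" (3x3) and "t" (3): a world point X has camera coordinates R X + t. Camera axes: x right, y down, z forward; pixel columns grow to the right and rows downward; lengths in m; the calibration is good to about 2 mm. A picture is of the moment at which its call begins.
- r.close_job(): hands the job in, once; it reports no verdict.
The state is a dict: "time_s": time; "joints": joint angles; "qd": joint speeds; "joint_torque": joint torques, N m; "tcp_pos": TCP position; "eef_rot": TCP orientation; "contact_force": force on the tool from outside, world axes, zero at the start; "moment": the same for the moment, N m; "gripper_width": finger opening in m.
Only numpy, scipy, OpenCV 4.12 (cv2) and the standard library are available. Lean on these libraries where they do the work, as an engineer would, in place of code of your own. Each camera call takes 0.05 s, during which the arm holds its last target. There are 200 camera calls.

### The job

Stand the empty wooden tray flat in the middle of the scale's platform and, with it standing there still empty, press the tare button fully down. Then bring the two cheese wedges from the sloping board and pack them flat and upright in the tray, head to tail, so that together they fill its rectangle, leaving the tray where it stands. Do not press tare once a wedge is in the tray, and do not knock or shift the other kitchenware.

Things in the scene. Friction and masses are not known exactly. Their poses are not given: they have to be found in the camera images.
- tray_mid (a point): empty beech tray, loose, 128 x 98 x 17 mm (x, y, z), 0.16-0.26 kg; this is its centre, 8.5 mm above its underside. Floor 5 mm; walls 10 mm thick, 12 mm above the floor; inside 108 x 78; mid-thickness of the end walls at x=+-59. Holds two wedges side by side along x, lengths along y, straight sides to the end walls. Starts on the counter, -x towards the robot to within 0.4 rad
- platform (a point): centre of the top of the steel platform (150 x 150 mm, 45 mm above the counter) of a fixed white kitchen scale; x points away from the button strip and the robot, z up; it does not sink
- tare_top (a point): centre of the top of the scale's only button, tare: round, black, 26 mm across, in a grey collar on the strip on the robot's side of the platform, 104 mm to -x and 35 mm to -y of the platform's centre, 50 mm above the counter. Pressed straight down; fully down (6 mm) takes about 5 N
- tare (a joint): travel of the tare button in m: 0 up, 0.006 fully down; springs back.
- board_mid (a point): middle of the upper face of a fixed sloping board, 170 (x) by 280 mm (y); x points up the slope, away from the robot; z is its normal, leaning 24 degrees (0.42 rad) towards the robot. A lip 14 mm high at x=-75. A 10 mm steel rail runs along y at x=+85, 120 mm above the face, on posts at y=+-132: it blocks a vertical gripper, so come in along the normal
- wedge_a_mid (a point): centre, half-way up, of a pale cheese wedge, on the board's +y side. 58 mm high (z), 66 mm long (x), 0.14-0.21 kg. Plan: head face x=+33, y -24 to +8; tail face x=-33, y -24 to +40; straight side y=-24, other side slants. Grip the parallel ends firmly on the line y=0, near half height (held high it swings), above rim height. Both start flat on the board, lengths along it, heads alike
- wedge_b_mid (a point): centre, half-way up, of a pale cheese wedge, on the board's -y side. 58 mm high (z), 66 mm long (x), 0.14-0.21 kg. Plan: head face x=+33, y -24 to +8; tail face x=-33, y -24 to +40; straight side y=-24, other side slants. Grip the parallel ends firmly on the line y=0, near half height (held high it swings), above rim height. Both start flat on the board, lengths along it, heads alike
- wedge_a_head (a point): centre of wedge_a's head (narrow) end face, half-way up; axes as wedge_a_mid.
- wedge_b_head (a point): centre of wedge_b's head (narrow) end face, half-way up; axes as wedge_b_mid.
- bowls: bystander: two stacked steel bowls (one piece), 160 mm across, 67 high; origin at the centre of its underside.
- cup: bystander: green plastic measuring cup with a side handle, 84 mm across, 85 high; origin at the centre of its underside.
- mortar: bystander: beech wood mortar, 100 mm across, 85 high, its pestle standing in it and reaching up to 125 mm; origin at the centre of its underside.
- mill: bystander: dark wooden pepper mill, 58 mm across, 180 high; origin at the centre of its underside.
- jar: bystander: glass storage jar with steel cap, 84 mm across, 120 high; origin at the centre of its underside.
Not all that is in view belongs to the job. What is shaped like the part that bears wedge_b_mid but red is not meant. Of the things shaped like the part that bears tray_mid, the wooden one is meant.

How it is judged:
By the outcome, as a careful person would: the job done as asked, in the order asked, and still so for the second after the job is handed in, with the robot touching nothing.
It also fails if it takes over 72 s, if anything falls off the work surface, if the arm or the gripper's body presses on something with over 40 N, if the wrist force passes 120 N, or if a joint passes its speed limit or range.

## Working session

There is one attempt and no reset: what is moved stays moved. The work goes in short steps, Python scripts to look and compute and a tool call to move; the robot and the scene stay as the last step left them, time stands still between calls to the robot, and variables do not carry over. Pictures are saved under pics/ and viewed, about 8 in all and at most 12, crops included, and the job is handed in when it is done.

Besides the shell and the picture viewer there is one more tool, called after "Call:" by a JSON object that holds its "fn" and its "kwargs", one argument or row to a line. step_arm: Moves the arm, as the interface text tells. Its arguments: {"type":"object","properties":{"increments":{"type":"array","items":{"type":"object","properties":{"tx":{"type":"number"},"ty":{"type":"number"},"tz":{"type":"number"},"ax":{"type":"number"},"ay":{"type":"number"},"az":{"type":"number"},"claw":{"type":"number"}}}},"newtons":{"type":"number"}},"required":["increments"]}

```bash
mkdir -p pics; cat > h.py <<'E'
import numpy as np, cv2
from plant import r, optics
def cap(n):
    c=optics.capture(n); return c
def K(c): return np.array([[c['fx'],0,c['cx']],[0,c['fy'],c['cy']],[0,0,1.]])
def ray(c,uv):
    uv=np.array(uv,float).reshape(-1,1,2)
    p=cv2.undistortPoints(uv,K(c),np.array(c['distortion'],float)).reshape(-1,2)
    d=np.c_[p,np.ones(len(p))]; R=np.array(c['R']);t=np.array(c['t'])
    return -R.T@t, d@R   # origin, dirs (unit cam depth)
def onplane(c,uv,p0,n=(0,0,1)):
    o,d=ray(c,uv); n=np.array(n,float); s=((np.array(p0)-o)@n)/(d@n); return o+d*s[:,None]
def cloud(c):
    v,u=np.mgrid[0:400,0:640]; o,d=ray(c,np.stack([u,v],-1).reshape(-1,2))
    return (o+d*c['depth'].reshape(-1,1)).reshape(400,640,3)
def proj(c,X):
    rv=cv2.Rodrigues(np.array(c['R'],float))[0]
    return cv2.projectPoints(np.array(X,float).reshape(-1,3),rv,np.array(c['t'],float),K(c),np.array(c['distortion'],float))[0].reshape(-1,2)
E
python3 - <<'E'
from h import *
for n in('scene','top'):
    c=cap(n); cv2.imwrite(f'pics/{n}0.png',c['image']); np.save(f'{n}0.npy',c,allow_pickle=True)
    print(n,c['fx'],-np.array(c['R']).T@c['t'],np.array(c['R']).round(2).tolist(),(c['depth']>0).mean())
print(r.get_state())
E
```

```text
scene 501.3832876537056 [ 1.18338477 -0.70828212  1.59494915] [[0.74, 0.67, -0.0], [0.57, -0.63, -0.53], [-0.35, 0.39, -0.85]] 0.99595703125
top 376.40861024654055 [ 0.39325668 -0.0167146   1.46940414] [[0.03, -1.0, -0.01], [-0.99, -0.03, -0.12], [0.12, 0.02, -0.99]] 0.99601171875
{'time_s': 0.1, 'joints': array([ 9.05335413e+01,  2.05870147e+01,  6.40839376e-01, -1.85212237e-02,
       -7.01354988e+01, -1.65068017e+01]), 'qd': array([ 0.0327776 , -0.12316269,  0.13343941,  0.01285867, -0.00324289,
        0.07074265]), 'joint_torque': array([-1.02461607e-03, -5.84163022e+01,  2.93754119e+01,  7.01548129e+00,
        1.01761395e-02, -5.39651626e-05]), 'tcp_pos': array([0.1856596 , 0.64855458, 0.24473125]), 'eef_rot': array([ 1.79916744e+02, -6.51361475e-03, -1.59795615e+01]), 'contact_force': array([ 0.22414686,  1.09773536, -0.40424424]), 'moment': array([-0.0257523 , -0.01957977,  0.01151309]), 'gripper_width': 0.08748964155881003}
```

View pics/scene0.png

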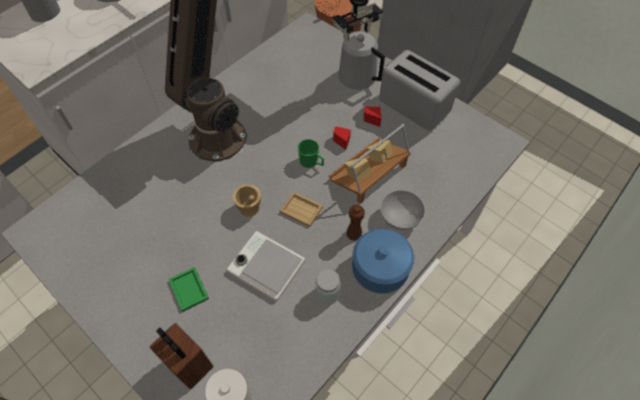

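View pics/top0.png

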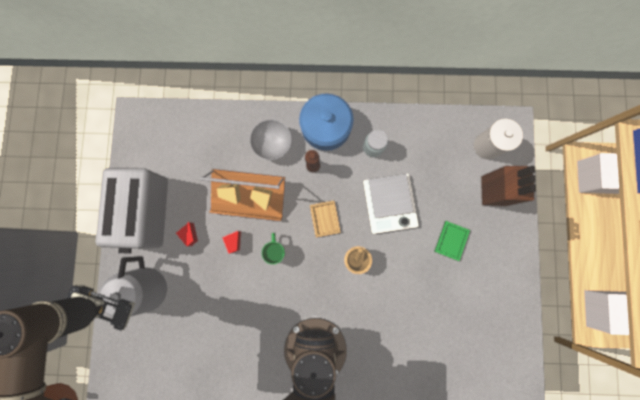

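The scene view shows the wooden tray at (301,209), the scale at (266,265), and the board with its wedges at (370,168). In the top view the tray is at (326,219), the scale at (391,203), the button at (404,221), and the wedges at (228,195) and (261,200). The red wedges and the green tray are decoys. Next I'll measure and take crops.

```bash
python3 - <<'E'
from h import *
T=np.load('top0.npy',allow_pickle=True).item(); S=np.load('scene0.npy',allow_pickle=True).item()
a=cv2.resize(T['image'][150:250,190:440],None,fx=3.2,fy=3.2,interpolation=cv2.INTER_CUBIC)
b=cv2.resize(S['image'][120:300,220:420],None,fx=3.2,fy=3.2,interpolation=cv2.INTER_CUBIC)[:, :]
b=cv2.resize(b,(600,540)); 
cv2.imwrite('pics/topc.png',a);cv2.imwrite('pics/scenec.png',b)
P=cloud(T)
for n,uv in dict(tray=(326,219),plat=(391,200),btn=(404,221),wa=(228,192),wb=(261,197),board=(245,205),board2=(245,190),bowl=(271,140),cup=(273,252),mort=(358,260),mill=(312,160),jar=(376,143)).items():
    print(n,uv,P[uv[1],uv[0]].round(3), T['image'][uv[1],uv[0]])
PS=cloud(S)
for n,uv in dict(tray=(301,209),plat=(270,268),btn=(242,259)).items(): print(n,PS[uv[1],uv[0]].round(3))
E
```

```text
tray (326, 219) [ 0.489 -0.028  0.009] [127 187 227]
plat (391, 200) [ 0.567 -0.273  0.04 ] [192 193 197]
btn (404, 221) [ 0.487 -0.32   0.055] [67 69 71]
wa (228, 192) [0.571 0.333 0.114] [139 213 240]
wb (261, 197) [0.556 0.212 0.113] [137 213 239]
board (245, 205) [0.532 0.285 0.035] [ 77 118 172]
board2 (245, 190) [0.587 0.283 0.06 ] [ 66  97 138]
bowl (271, 140) [0.797 0.199 0.015] [187 187 191]
cup (273, 252) [0.356 0.173 0.003] [ 77 123  69]
mort (358, 260) [ 0.338 -0.15   0.058] [ 85 117 141]
mill (312, 160) [0.685 0.028 0.169] [ 60  71 103]
jar (376, 143) [ 0.767 -0.203  0.118] [189 190 193]
tray [ 0.489 -0.023  0.004]
plat [ 0.589 -0.284  0.05 ]
btn [ 0.491 -0.322  0.043]
```

View pics/topc.png

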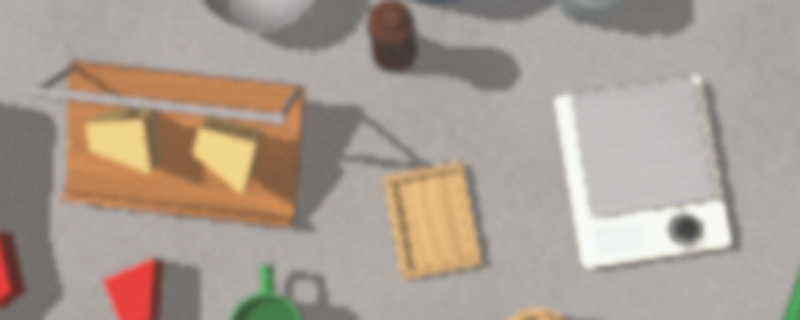

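View pics/scenec.png

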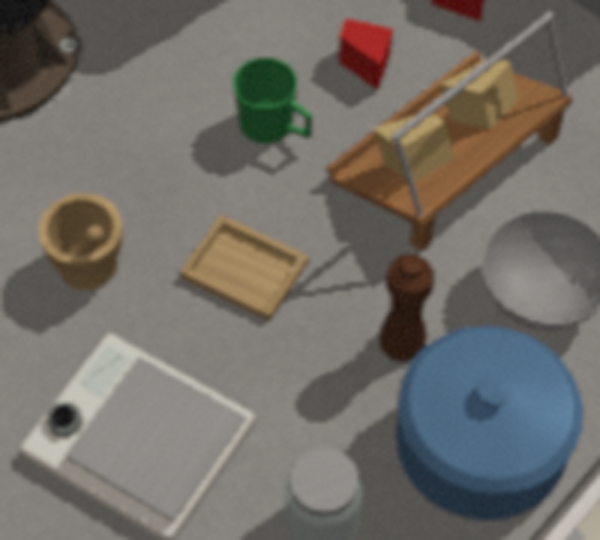

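```bash
cat > meas.py <<'E'
from h import *
def mask(c,lo,hi,box):
    hsv=cv2.cvtColor(c['image'],cv2.COLOR_BGR2HSV); m=cv2.inRange(hsv,lo,hi)
    z=np.zeros_like(m); x0,y0,x1,y1=box; z[y0:y1,x0:x1]=m[y0:y1,x0:x1]
    return cv2.morphologyEx(z,cv2.MORPH_CLOSE,np.ones((3,3)))
def big(m):
    cs=cv2.findContours(m,cv2.RETR_EXTERNAL,cv2.CHAIN_APPROX_NONE)[0]; return max(cs,key=cv2.contourArea)
def rect(X2):
    (c,s,a)=cv2.minAreaRect((X2*1000).astype(np.float32)); return np.round(c,1),np.round(s,1),round(a,1)
E
python3 - <<'E'
from meas import *
T=np.load('top0.npy',allow_pickle=True).item(); S=np.load('scene0.npy',allow_pickle=True).item()
for n,c,box in(('T',T,(305,195,345,242)),('S',S,(278,190,325,226))):
    k=big(mask(c,(8,70,90),(28,255,255),box)); print('tray',n,cv2.contourArea(k),rect(onplane(c,k[:,0],(0,0,.017))[:,:2]))
# scale white body
for n,c,box in(('T',T,(355,165,430,240)),('S',S,(215,225,312,305))):
    im=c['image']; g=cv2.cvtColor(im,cv2.COLOR_BGR2GRAY)
    print(n,'white/plat/counter', np.percentile(g[box[1]:box[3],box[0]:box[2]],[5,25,50,75,95]))
    for lo in (180,205,):
        z=np.zeros_like(g); z[box[1]:box[3],box[0]:box[2]]=(g[box[1]:box[3],box[0]:box[2]]>lo)*255
        k=big(z); print(lo,cv2.contourArea(k),rect(onplane(c,k[:,0],(0,0,.04))[:,:2]))
    z=np.zeros_like(g); z[box[1]:box[3],box[0]:box[2]]=(g[box[1]:box[3],box[0]:box[2]]<110)*255
    k=big(z); m=cv2.moments(k); print('btn',m['m00'],onplane(c,[m['m10']/m['m00'],m['m01']/m['m00']],(0,0,.05)).round(4))
    for p in ((404,221),(401,215),(404,228),(391,200),(391,180),(370,215),(365,230)) if n=='T' else ((242,259),(270,268)): print(p,g[p[1],p[0]])
# board
P=cloud(T); m=mask(T,(5,120,80),(16,255,255),(205,165,290,225))>0
X=P[m]; X=X[(X[:,2]>.01)&(X[:,2]<.12)]
for _ in range(4):
    A=np.c_[X[:,:2],np.ones(len(X))]; q,*_=np.linalg.lstsq(A,X[:,2],rcond=None); e=X[:,2]-A@q; X=X[abs(e)<2*e.std()+1e-4]
n=np.array([-q[0],-q[1],1]);n/=np.linalg.norm(n); print('plane',q,'tilt',np.degrees(np.arccos(n[2])),'az',np.degrees(np.arctan2(n[1],n[0])),e.std(),len(X))
k=big(m.astype(np.uint8)*255); print('board px',cv2.minAreaRect(k))
E
```

```text
tray T 793.0 (array([491.5, -22.4]), array([129.5,  98.5]), 12.6)
tray S 770.0 (array([492.7, -25.6]), array([130.3, 101.3]), 12.7)
T white/plat/counter [152. 170. 174. 193. 246.]
180 2395.0 (array([ 555.8, -268.2]), array([216., 184.]), 9.9)
205 700.5 (array([ 554.9, -269.6]), array([205.7, 178.1]), 10.2)
btn 28.5 [[ 0.4875 -0.3213  0.05  ]]
(404, 221) 69
(401, 215) 220
(404, 228) 196
(391, 200) 194
(391, 180) 191
(370, 215) 246
(365, 230) 172
S white/plat/counter [ 87. 129. 131. 140. 181.]
180 280.0 (array([ 518.5, -252.6]), array([123.8, 104.1]), 9.8)Traceback (most recent call last):
  File "<stdin>", line 11, in <module>
  File "meas.py", line 7, in big
    cs=cv2.findContours(m,cv2.RETR_EXTERNAL,cv2.CHAIN_APPROX_NONE)[0]; return max(cs,key=cv2.contourArea)
                                                                              ~~~^^^^^^^^^^^^^^^^^^^^^^^^
ValueError: max() iterable argument is empty
```

```bash
cat > b.py <<'E'
from meas import *
T=np.load('top0.npy',allow_pickle=True).item(); S=np.load('scene0.npy',allow_pickle=True).item()
def rng(c,lo,hi,box):
    g=cv2.cvtColor(c['image'],cv2.COLOR_BGR2GRAY); z=np.zeros_like(g); x0,y0,x1,y1=box
    z[y0:y1,x0:x1]=cv2.inRange(g[y0:y1,x0:x1],lo,hi); return z
k=big(cv2.morphologyEx(rng(T,183,215,(366,172,418,220)),cv2.MORPH_OPEN,np.ones((3,3)))); print('platT',rect(onplane(T,k[:,0],(0,0,.045))[:,:2]))
print(S['image'][268,270],S['image'][250,262], S['image'][245,250],S['image'][262,228:250].mean(1).round())
k=big(cv2.morphologyEx(rng(S,134,158,(236,236,304,295)),cv2.MORPH_OPEN,np.ones((3,3)))); print('platS',cv2.contourArea(k),rect(onplane(S,k[:,0],(0,0,.045))[:,:2]))
k=big(rng(S,0,90,(232,250,252,270))); m=cv2.moments(k); print('btnS',m['m00'],onplane(S,[m['m10']/m['m00'],m['m01']/m['m00']],(0,0,.05)).round(4))
m=mask(T,(5,120,60),(15,255,255),(205,165,290,225))>0
X=cloud(T)[m]; X=X[(X[:,2]>.01)&(X[:,2]<.12)]
for _ in range(5):
    A=np.c_[X[:,:2],np.ones(len(X))]; q,*_=np.linalg.lstsq(A,X[:,2],rcond=None); e=X[:,2]-A@q; X=X[abs(e)<2*e.std()+1e-4]
n=np.array([-q[0],-q[1],1]);n/=np.linalg.norm(n); print('plane',q.round(4),'tilt',np.degrees(np.arccos(n[2])),'az',np.degrees(np.arctan2(n[1],n[0])),e.std(),len(X))
k=big(m.astype(np.uint8)*255); Y=onplane(T,k[:,0],(0,0,q[2]),n)
print('board edges z',Y[:,2].min(),Y[:,2].max())
a=np.arctan2(-n[1],-n[0]); ex=np.array([np.cos(a)*n[2],np.sin(a)*n[2],np.sqrt(1-n[2]**2)]); ey=np.cross(n,ex)
c0,s,ang=rect(np.c_[Y@ex,Y@ey]); print('board rect',c0,s,ang, (c0[0]*ex+c0[1]*ey)/1000+n*(n@[0,0,q[2]]))
# wedges
off=np.array([0,0,q[2]])+n*.058
hsv=cv2.cvtColor(T['image'],cv2.COLOR_BGR2HSV); print('top',hsv[192,228],hsv[197,261],'side',hsv[183,237],hsv[190,262])
for nm,box in dict(a=(212,178,242,208),b=(246,182,274,214)).items():
    m=mask(T,(17,80,190),(32,255,255),box); k=big(m); ap=cv2.approxPolyDP(k,2.,True)
    Y=onplane(T,ap[:,0],off,n); print(nm,cv2.contourArea(k),ap[:,0].tolist()); print(Y.round(3).tolist(), np.linalg.norm(Y-np.roll(Y,-1,0),axis=1).round(3))
    print('depth height',np.median((cloud(T)[m>0]-[0,0,q[2]])@n))
E
python3 b.py
python3 - <<'E'
import cv2
a=cv2.imread('pics/top0.png')[172:216,206:286]; b=cv2.imread('pics/scene0.png')[132:200,325:415]
a=cv2.resize(a,(800,440),interpolation=4); b=cv2.resize(b,(800,600),interpolation=4)
cv2.imwrite('pics/wt.png',a)
E
```

```text
platT (array([ 581.4, -270.4]), array([149.6, 146.5]), 10.1)
[138 141 144] [135 138 141] [171 179 175] [128. 129. 134. 153. 172. 167. 144. 127. 104.  76.  67.  70.  68.  68.
  77.  91.  93.  95. 119. 153. 162. 150.]
platS 1608.0 (array([ 582. , -269.1]), array([154.2, 143.2]), 10.0)
btnS 52.5 [[ 0.4903 -0.3275  0.05  ]]
plane [ 0.4393 -0.0387 -0.1879] tilt 23.796585082312596 az 174.96508995154238 0.00269587038277005 1626
board edges z 0.016995503111405963 0.08017890441539377
board rect [509.9 325.7] [155.4 274.6] 0.4 [0.56242744 0.27741026 0.04845258]
top [ 22 107 240] [ 22 109 239] side [ 14  26 166] [ 18 105 129]
a 210.0 [[217, 188], [219, 197], [236, 203], [234, 188]]
[[0.584, 0.373, 0.117], [0.553, 0.368, 0.104], [0.533, 0.305, 0.098], [0.585, 0.31, 0.121]] [0.034 0.066 0.057 0.063]
depth height 0.05798671057309583
b 211.5 [[252, 190], [250, 197], [265, 209], [269, 195]]
[[0.58, 0.244, 0.121], [0.555, 0.252, 0.11], [0.514, 0.198, 0.094], [0.564, 0.182, 0.116]] [0.028 0.07  0.056 0.064]
depth height 0.05768483025856751
```

View pics/wt.png

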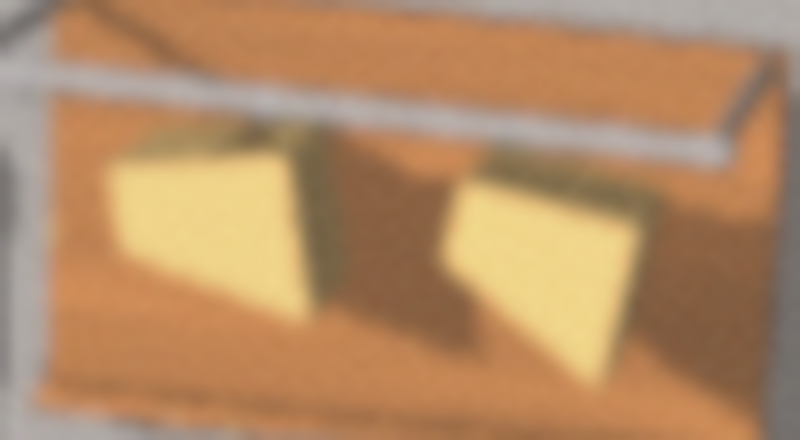

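The top crop shows that both wedge heads point to +y (image left) and that the straight sides face up-slope. The two views agree on the tray at (0.492, -0.024) with yaw 12.6°, and on the platform centre at (0.582, -0.2695) with yaw 10°. I'll go for the middle of the tray's -y wall, at about (0.502, -0.067).

Call:
{"fn": "step_arm", "kwargs": {
  "increments": [
    {"tz":50,"claw":1},
    {"tz":50},
    {"tx":26.4,"ty":-34.9},
    {"tx":26.4,"ty":-34.9},
    {"tx":26.4,"ty":-34.9},
    {"tx":26.4,"ty":-34.9},
    {"tx":26.4,"ty":-34.9},
    {"tx":26.4,"ty":-34.9},
    {"tx":26.4,"ty":-34.9},
    {"tx":26.4,"ty":-34.9},
    {"tx":26.4,"ty":-34.9},
    {"tx":26.4,"ty":-34.9}
  ],
  "newtons": 60
}}

```text
$.increments[0]: bad value
```

Call:
{"fn": "step_arm", "kwargs": {
  "increments": [
    {"tx":5,"ty":-36.7,"az":3},
    {"tx":5,"ty":-36.7,"az":3},
    {"tx":5,"ty":-36.7,"az":3},
    {"tx":5,"ty":-36.7,"az":3},
    {"tx":5,"ty":-36.7,"az":3},
    {"tx":5,"ty":-36.7,"az":3},
    {"tx":5,"ty":-36.7,"az":3},
    {"tx":5,"ty":-36.7,"az":3},
    {"tx":5,"ty":-36.7,"az":3},
    {"tx":5,"ty":-36.7,"az":1.6},
    {"claw":-0.1},
    {}
  ]
}}

```text
$.increments[0]: bad value
```

Call:
{"fn": "step_arm", "kwargs": {
  "increments": [
    {"tx":0,"ty":0,"tz":50,"ax":0,"ay":0,"az":0,"claw":1},
    {"tx":0,"ty":0,"tz":50,"ax":0,"ay":0,"az":0,"claw":1},
    {"tx":26.4,"ty":-34.9,"tz":0,"ax":0,"ay":0,"az":0,"claw":1},
    {"tx":26.4,"ty":-34.9,"tz":0,"ax":0,"ay":0,"az":0,"claw":1},
    {"tx":26.4,"ty":-34.9,"tz":0,"ax":0,"ay":0,"az":0,"claw":1},
    {"tx":26.4,"ty":-34.9,"tz":0,"ax":0,"ay":0,"az":0,"claw":1},
    {"tx":26.4,"ty":-34.9,"tz":0,"ax":0,"ay":0,"az":0,"claw":1},
    {"tx":26.4,"ty":-34.9,"tz":0,"ax":0,"ay":0,"az":0,"claw":1},
    {"tx":26.4,"ty":-34.9,"tz":0,"ax":0,"ay":0,"az":0,"claw":1},
    {"tx":26.4,"ty":-34.9,"tz":0,"ax":0,"ay":0,"az":0,"claw":1},
    {"tx":26.4,"ty":-34.9,"tz":0,"ax":0,"ay":0,"az":0,"claw":1},
    {"tx":26.4,"ty":-34.9,"tz":0,"ax":0,"ay":0,"az":0,"claw":1}
  ],
  "newtons": 60
}}

```text
time_s: 1.3
tcp_pos: [0.4504, 0.2982, 0.3454]
eef_rot: [180.0, 0.0, -16.0]
contact_force: [0.7, 0.2, -0.4]
gripper_width: 0.0879
```

Call:
{"fn": "step_arm", "kwargs": {
  "increments": [
    {"tx":5,"ty":-36.6,"tz":0,"ax":0,"ay":0,"az":3,"claw":0},
    {"tx":5,"ty":-36.6,"tz":0,"ax":0,"ay":0,"az":3,"claw":0},
    {"tx":5,"ty":-36.6,"tz":0,"ax":0,"ay":0,"az":3,"claw":0},
    {"tx":5,"ty":-36.6,"tz":0,"ax":0,"ay":0,"az":3,"claw":0},
    {"tx":5,"ty":-36.6,"tz":0,"ax":0,"ay":0,"az":3,"claw":0},
    {"tx":5,"ty":-36.6,"tz":0,"ax":0,"ay":0,"az":3,"claw":0},
    {"tx":5,"ty":-36.6,"tz":0,"ax":0,"ay":0,"az":3,"claw":0},
    {"tx":5,"ty":-36.6,"tz":0,"ax":0,"ay":0,"az":3,"claw":0},
    {"tx":5,"ty":-36.6,"tz":0,"ax":0,"ay":0,"az":3,"claw":0},
    {"tx":6,"ty":-36,"tz":0,"ax":0,"ay":0,"az":1.6,"claw":0},
    {"tx":0,"ty":0,"tz":-50,"ax":0,"ay":0,"az":0,"claw":0},
    {"tx":0,"ty":0,"tz":-50,"ax":0,"ay":0,"az":0,"claw":0}
  ]
}}

```text
time_s: 2.5
tcp_pos: [0.5013, -0.0666, 0.2451]
eef_rot: [-180.0, -0.2, 12.5]
contact_force: [1.1, 1.1, -2.0]
gripper_width: 0.0437
```

```bash
cat > wfit.py <<'E'
from meas import *
M=np.array([[33,-24],[33,8],[-33,40],[-33,-24.]])/1000
# board model: ex upslope, ey, n from b.py plane
q=np.array([.4393,-.0387,-.1879]); n=np.array([-q[0],-q[1],1]); n/=np.linalg.norm(n)
C={'a':[[.584,.373,.117],[.553,.368,.104],[.533,.305,.098],[.585,.310,.121]],'b':[[.580,.244,.121],[.555,.252,.110],[.514,.198,.094],[.564,.182,.116]]}
for k,c in C.items():
    c=np.array(c); m=c.mean(0)
    u=np.array([0,1,0.])-n*n[1]; u/=np.linalg.norm(u); v=np.cross(n,u)
    Q=np.c_[(c-m)@u,(c-m)@v]; Mc=M-M.mean(0)
    U,s,Vt=np.linalg.svd(Mc.T@Q); R=(Vt.T@np.diag([1,np.linalg.det(Vt.T@U.T)])@U.T)
    t=-R@M.mean(0); X=lambda p:m+u*p[0]+v*p[1]
    o=X(t)-n*.029; wx=u*R[0,0]+v*R[1,0]; wy=np.cross(n,wx)
    print(k,'mid',o.round(4),'wx',wx.round(3),'ang',np.degrees(np.arctan2(R[1,0],R[0,0])),'resid mm',((Q-(M@R.T+t))*1000).round(1).tolist())
print('n',n)
E
python3 wfit.py
```

```text
a mid [0.5754 0.338  0.0835] wx [-0.074  0.995 -0.071] ang 5.556675630156925 resid mm [[-1.1, -0.7], [-3.0, 1.1], [2.7, -3.6], [1.5, 3.2]]
b mid [0.5649 0.218  0.0837] wx [0.247 0.966 0.071] ang -14.756120116951873 resid mm [[-0.8, 2.8], [-0.9, -0.8], [0.7, -4.6], [1.0, 2.6]]
n [-0.40194938  0.03540961  0.91497697]
```

Call:
{"fn": "step_arm", "kwargs": {
  "increments": [
    {"tx":0,"ty":0,"tz":-50,"ax":0,"ay":0,"az":0,"claw":0},
    {"tx":0,"ty":0,"tz":-50,"ax":0,"ay":0,"az":0,"claw":0},
    {"tx":0,"ty":0,"tz":-50,"ax":0,"ay":0,"az":0,"claw":0},
    {"tx":0,"ty":0,"tz":-40,"ax":0,"ay":0,"az":0,"claw":0},
    {"tx":0,"ty":0,"tz":-14,"ax":0,"ay":0,"az":0,"claw":0},
    {"tx":0,"ty":0,"tz":-13,"ax":0,"ay":0,"az":0,"claw":0},
    {"tx":0,"ty":0,"tz":0,"ax":0,"ay":0,"az":0,"claw":0}
  ]
}}

```text
time_s: 3.2
tcp_pos: [0.4992, -0.0658, 0.0266]
eef_rot: [-180.0, 0.2, 12.6]
contact_force: [0.8, -0.2, 0.2]
gripper_width: 0.0437
```

Close and see where the wall is gripped.

Call:
{"fn": "step_arm", "kwargs": {
  "increments": [
    {"tx":0,"ty":0,"tz":1,"ax":0,"ay":0,"az":0,"claw":-1},
    {"tx":0,"ty":0,"tz":0,"ax":0,"ay":0,"az":0,"claw":-1},
    {"tx":0,"ty":0,"tz":0,"ax":0,"ay":0,"az":0,"claw":-1},
    {"tx":0,"ty":0,"tz":0,"ax":0,"ay":0,"az":0,"claw":-1},
    {"tx":0,"ty":0,"tz":0,"ax":0,"ay":0,"az":0,"claw":-1},
    {"tx":0,"ty":0,"tz":0,"ax":0,"ay":0,"az":0,"claw":-1}
  ],
  "newtons": 60
}}

```text
time_s: 3.8
tcp_pos: [0.5011, -0.0655, 0.0301]
eef_rot: [180.0, -0.0, 12.6]
contact_force: [-1.0, 0.9, 5.6]
gripper_width: 0.0086
```

```bash
cat > tray.py <<'E'
import sys
from meas import *
def tray(z):
    for n in('top','scene'):
        c=cap(n); X=[]
        P=cloud(c); hsv=cv2.cvtColor(c['image'],cv2.COLOR_BGR2HSV)
        m=(cv2.inRange(hsv,(8,70,70),(28,255,255))>0)&(P[...,0]>.4)&(P[...,0]<.72)&(P[...,1]<.08)&(P[...,1]>-.4)&(P[...,2]<.11)
        k=big(m.astype(np.uint8)*255); print(n,cv2.contourArea(k),rect(onplane(c,k[:,0],(0,0,z))[:,:2]))
if __name__=='__main__': tray(float(sys.argv[1]))
E
python3 tray.py .017; python3 -c "
from plant import r;s=r.get_state();print(s['joints'],s['contact_force'],s['gripper_width'],s['tcp_pos'])"
```

```text
top 159.5 (array([442.8, -32.4]), array([30. , 95.8]), 13.0)
scene 325.0 (array([527.3, -18.4]), array([ 59.8, 103.6]), 14.5)
[ 1.48693032e+01  1.92521500e+01 -3.53062262e+01  1.41465163e-02
 -3.54047482e+01  8.77555009e+01] [-2.27485013  0.92153471  6.38256948] 0.008862243054527685 [ 0.50104044 -0.06546917  0.030045  ]
```

Call:
{"fn": "step_arm", "kwargs": {
  "increments": [
    {"tx":0,"ty":0,"tz":4,"ax":0,"ay":0,"az":0,"claw":-1},
    {"tx":0,"ty":0,"tz":8,"ax":0,"ay":0,"az":0,"claw":-1},
    {"tx":0,"ty":0,"tz":15,"ax":0,"ay":0,"az":0,"claw":-1},
    {"tx":0,"ty":0,"tz":20,"ax":0,"ay":0,"az":0,"claw":-1},
    {"tx":0,"ty":0,"tz":20,"ax":0,"ay":0,"az":0,"claw":-1},
    {"tx":0,"ty":0,"tz":20,"ax":0,"ay":0,"az":0,"claw":-1},
    {"tx":0,"ty":0,"tz":13,"ax":0,"ay":0,"az":0,"claw":-1},
    {"tx":0,"ty":0,"tz":0,"ax":0,"ay":0,"az":0,"claw":-1},
    {"tx":0,"ty":0,"tz":0,"ax":0,"ay":0,"az":0,"claw":-1}
  ]
}}

```text
time_s: 4.8
tcp_pos: [0.5005, -0.0654, 0.1295]
eef_rot: [-180.0, -0.0, 12.6]
contact_force: [-0.4, -0.4, -2.6]
gripper_width: 0.0088
```

```bash
python3 - <<'E'
from meas import *
c=cap('scene'); cv2.imwrite('pics/s1.png',cv2.resize(c['image'][130:260,220:400],None,fx=4,fy=4,interpolation=4)); s=r.get_state(); print(s['contact_force'],s['moment'],s['tcp_pos'])
P=cloud(c); hsv=cv2.cvtColor(c['image'],cv2.COLOR_BGR2HSV)
m=(cv2.inRange(hsv,(8,70,70),(28,255,255))>0)&(P[...,0]>.4)&(P[...,0]<.6)&(P[...,1]<.08)&(P[...,1]>-.1)
X=P[m];d=np.deg2rad(12.6);Y=X[:,:2]@np.array([-np.sin(d),np.cos(d)]);print(len(X),np.polyfit(Y,X[:,2],1),Y.min(),Y.max(),np.percentile(X[:,2],[5,50,95]))
E
```

```text
[-0.04462142 -0.44491551 -1.32368557] [-0.14982749  0.0164382   0.01965582] [ 0.50016583 -0.06552677  0.12898742]
785 [2.49852032 0.60147133] -0.21294772883450547 -0.009789723965639582 [0.10070948 0.19396767 0.54630734]
```

View pics/s1.png

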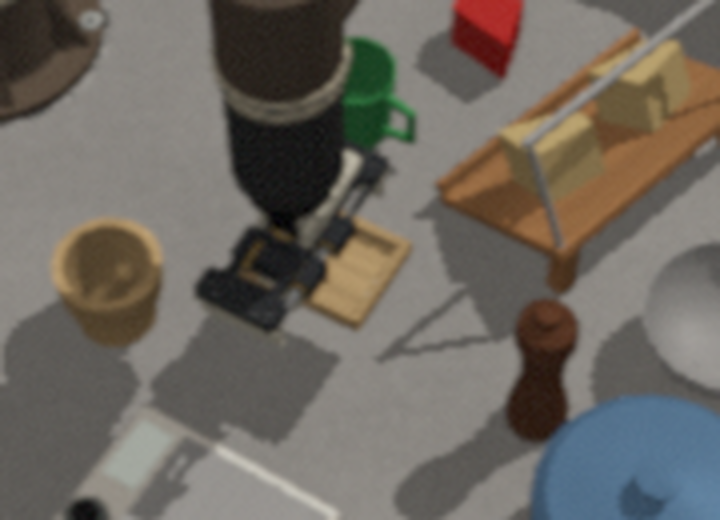

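The tray is lifted, level and gripped on its -y wall. I'll carry it to above the platform.

Call:
{"fn": "step_arm", "kwargs": {
  "increments": [
    {"tx":9,"ty":-25,"tz":0,"ax":0,"ay":0,"az":-0.3,"claw":-1},
    {"tx":9,"ty":-25,"tz":0,"ax":0,"ay":0,"az":-0.3,"claw":-1},
    {"tx":9,"ty":-25,"tz":0,"ax":0,"ay":0,"az":-0.3,"claw":-1},
    {"tx":9,"ty":-25,"tz":0,"ax":0,"ay":0,"az":-0.3,"claw":-1},
    {"tx":9,"ty":-25,"tz":0,"ax":0,"ay":0,"az":-0.3,"claw":-1},
    {"tx":9,"ty":-25,"tz":0,"ax":0,"ay":0,"az":-0.3,"claw":-1},
    {"tx":9,"ty":-25,"tz":0,"ax":0,"ay":0,"az":-0.3,"claw":-1},
    {"tx":9,"ty":-25,"tz":0,"ax":0,"ay":0,"az":-0.3,"claw":-1},
    {"tx":9,"ty":-25,"tz":0,"ax":0,"ay":0,"az":-0.2,"claw":-1},
    {"tx":8,"ty":-22,"tz":0,"ax":0,"ay":0,"az":0,"claw":-1},
    {"tx":0,"ty":0,"tz":0,"ax":0,"ay":0,"az":0,"claw":-1},
    {"tx":0,"ty":0,"tz":0,"ax":0,"ay":0,"az":0,"claw":-1}
  ]
}}

```text
time_s: 6.05
tcp_pos: [0.5889, -0.3126, 0.1276]
eef_rot: [-179.9, 0.1, 10.0]
contact_force: [-0.7, 0.4, -1.3]
gripper_width: 0.0088
```

Call:
{"fn": "step_arm", "kwargs": {
  "increments": [
    {"tx":0,"ty":0,"tz":-20,"ax":0,"ay":0,"az":0,"claw":-1},
    {"tx":0,"ty":0,"tz":-20,"ax":0,"ay":0,"az":0,"claw":-1},
    {"tx":0,"ty":0,"tz":-6,"ax":0,"ay":0,"az":0,"claw":-1},
    {"tx":0,"ty":0,"tz":-3,"ax":0,"ay":0,"az":0,"claw":-1},
    {"tx":0,"ty":0,"tz":-2,"ax":0,"ay":0,"az":0,"claw":-1},
    {"tx":0,"ty":0,"tz":-1,"ax":0,"ay":0,"az":0,"claw":-1},
    {"tx":0,"ty":0,"tz":0,"ax":0,"ay":0,"az":0,"claw":-1}
  ]
}}

```text
time_s: 6.75
tcp_pos: [0.5902, -0.3125, 0.0782]
eef_rot: [180.0, -0.1, 10.0]
contact_force: [0.6, -0.3, -1.9]
gripper_width: 0.009
```

Call:
{"fn": "step_arm", "kwargs": {
  "increments": [
    {"tx":0,"ty":0,"tz":-1,"ax":0,"ay":0,"az":0,"claw":-1},
    {"tx":0,"ty":0,"tz":-1,"ax":0,"ay":0,"az":0,"claw":-1},
    {"tx":0,"ty":0,"tz":0,"ax":0,"ay":0,"az":0,"claw":-1},
    {"tx":0,"ty":0,"tz":0,"ax":0,"ay":0,"az":0,"claw":-1}
  ]
}}

```text
time_s: 7.15
tcp_pos: [0.5899, -0.3126, 0.0757]
eef_rot: [180.0, -0.0, 10.0]
contact_force: [-0.4, 0.2, -0.9]
gripper_width: 0.0089
```

Call:
{"fn": "step_arm", "kwargs": {
  "increments": [
    {"tx":0,"ty":0,"tz":-1,"ax":0,"ay":0,"az":0,"claw":-1},
    {"tx":0,"ty":0,"tz":0,"ax":0,"ay":0,"az":0,"claw":-1},
    {"tx":0,"ty":0,"tz":0,"ax":0,"ay":0,"az":0,"claw":-1}
  ]
}}

```text
time_s: 7.45
tcp_pos: [0.59, -0.3126, 0.0751]
eef_rot: [180.0, -0.0, 10.0]
contact_force: [-0.8, 0.1, 3.6]
gripper_width: 0.0088
```

Call:
{"fn": "step_arm", "kwargs": {
  "increments": [
    {"tx":0,"ty":0,"tz":0,"ax":0,"ay":0,"az":0,"claw":-0.4},
    {"tx":0,"ty":0,"tz":0,"ax":0,"ay":0,"az":0,"claw":-0.4},
    {"tx":0,"ty":0,"tz":0,"ax":0,"ay":0,"az":0,"claw":-0.4},
    {"tx":0,"ty":0,"tz":15,"ax":0,"ay":0,"az":0,"claw":-0.4},
    {"tx":0,"ty":0,"tz":45,"ax":0,"ay":0,"az":0,"claw":-0.4},
    {"tx":-50,"ty":-4,"tz":0,"ax":0,"ay":0,"az":0,"claw":-1},
    {"tx":-50,"ty":-4,"tz":0,"ax":0,"ay":0,"az":0,"claw":-1},
    {"tx":-4,"ty":-1,"tz":-20,"ax":0,"ay":0,"az":0,"claw":-1},
    {"tx":0,"ty":0,"tz":-15,"ax":0,"ay":0,"az":0,"claw":-1},
    {"tx":0,"ty":0,"tz":0,"ax":0,"ay":0,"az":0,"claw":-1}
  ]
}}

```text
time_s: 8.45
tcp_pos: [0.4849, -0.3213, 0.0991]
eef_rot: [-179.9, 0.1, 10.0]
contact_force: [-0.4, -0.3, 0.0]
gripper_width: 0.0004
```

```bash
python3 tray.py .062; python3 - <<'E'
from meas import *
print(r.get_state()['tcp_pos'],r.get_state()['gripper_width'])
c=cap('scene'); cv2.imwrite('pics/s2.png',cv2.resize(c['image'][200:310,200:330],None,fx=5,fy=5,interpolation=4))
E
```

```text
top 41.0 (array([ 642.2, -283.7]), array([55.7, 24.3]), 72.8)
scene 974.5 (array([ 583.2, -272.2]), array([128., 101.]), 9.8)
[ 0.48661613 -0.32167356  0.10050293] 0.00025841833489902816
```

View pics/s2.png

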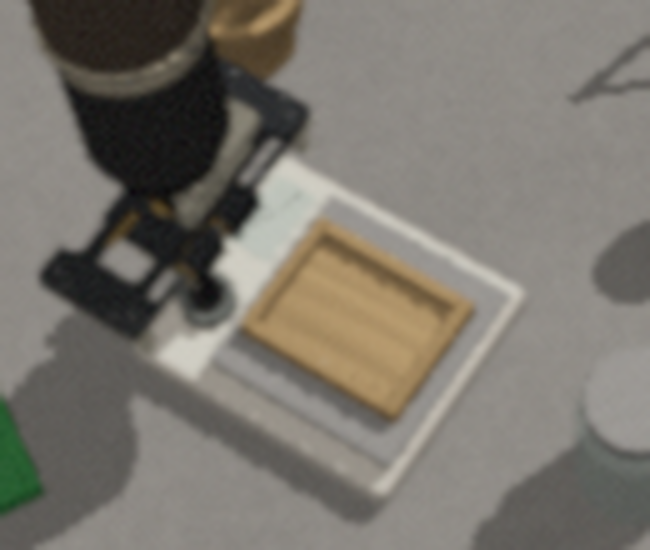

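The tray stands centred on the platform. Now I'll press tare.

Call:
{"fn": "step_arm", "kwargs": {
  "increments": [
    {"tx":0,"ty":0,"tz":-20,"ax":0,"ay":0,"az":0,"claw":-1},
    {"tx":0,"ty":0,"tz":-9,"ax":0,"ay":0,"az":0,"claw":-1},
    {"tx":0,"ty":0,"tz":-2,"ax":0,"ay":0,"az":0,"claw":-1},
    {"tx":0,"ty":0,"tz":-2,"ax":0,"ay":0,"az":0,"claw":-1},
    {"tx":0,"ty":0,"tz":0,"ax":0,"ay":0,"az":0,"claw":-1}
  ]
}}

```text
time_s: 9.1
tcp_pos: [0.4862, -0.3214, 0.0669]
eef_rot: [-180.0, 0.0, 10.0]
contact_force: [-0.8, 1.3, 1.9]
gripper_width: 0.0005
```

Call:
{"fn": "step_arm", "kwargs": {
  "increments": [
    {"tx":0,"ty":0,"tz":-2,"ax":0,"ay":0,"az":0,"claw":-1},
    {"tx":0,"ty":0,"tz":-1,"ax":0,"ay":0,"az":0,"claw":-1},
    {"tx":0,"ty":0,"tz":0,"ax":0,"ay":0,"az":0,"claw":-1},
    {"tx":0,"ty":0,"tz":0,"ax":0,"ay":0,"az":0,"claw":-1}
  ]
}}

```text
time_s: 9.5
tcp_pos: [0.4863, -0.3215, 0.0639]
eef_rot: [180.0, -0.0, 10.0]
contact_force: [-1.9, 1.5, 4.2]
gripper_width: 0.0002
```

Call:
{"fn": "step_arm", "kwargs": {
  "increments": [
    {"tx":0,"ty":0,"tz":-1,"ax":0,"ay":0,"az":0,"claw":-1},
    {"tx":0,"ty":0,"tz":-1,"ax":0,"ay":0,"az":0,"claw":-1},
    {"tx":0,"ty":0,"tz":0,"ax":0,"ay":0,"az":0,"claw":-1},
    {"tx":0,"ty":0,"tz":0,"ax":0,"ay":0,"az":0,"claw":-1}
  ]
}}

```text
time_s: 9.9
tcp_pos: [0.4864, -0.3216, 0.0631]
eef_rot: [180.0, -0.0, 10.1]
contact_force: [-5.2, 4.8, 17.8]
gripper_width: 0.0005
```

Tare bottomed out at TCP z 0.063 as predicted, with 18 N against the stop. Next I'll retreat and measure the wedges again.

Call:
{"fn": "step_arm", "kwargs": {
  "increments": [
    {"tx":0,"ty":0,"tz":20,"ax":0,"ay":0,"az":0,"claw":-1},
    {"tx":0,"ty":0,"tz":50,"ax":0,"ay":0,"az":0,"claw":-1},
    {"tx":0,"ty":0,"tz":50,"ax":0,"ay":0,"az":0,"claw":-1},
    {"tx":0,"ty":0,"tz":50,"ax":0,"ay":0,"az":0,"claw":1},
    {"tx":0,"ty":0,"tz":50,"ax":0,"ay":0,"az":0,"claw":1},
    {"tx":0,"ty":45,"tz":0,"ax":0,"ay":0,"az":0,"claw":1},
    {"tx":0,"ty":45,"tz":0,"ax":0,"ay":0,"az":0,"claw":1},
    {"tx":0,"ty":45,"tz":0,"ax":0,"ay":0,"az":0,"claw":1},
    {"tx":0,"ty":45,"tz":0,"ax":0,"ay":0,"az":0,"claw":1},
    {"tx":0,"ty":45,"tz":0,"ax":0,"ay":0,"az":0,"claw":1},
    {"tx":0,"ty":45,"tz":0,"ax":0,"ay":0,"az":0,"claw":1},
    {"tx":0,"ty":0,"tz":0,"ax":0,"ay":0,"az":0,"claw":1}
  ]
}}

```text
time_s: 11.1
tcp_pos: [0.4864, -0.0474, 0.2816]
eef_rot: [-180.0, -0.1, 10.3]
contact_force: [-0.4, -0.3, 0.5]
gripper_width: 0.0668
```

```bash
cat > w.py <<'E'
from meas import *
from scipy.spatial.transform import Rotation as Ro
a=np.deg2rad(-5.0); t=np.deg2rad(24); n=np.array([-np.sin(t)*np.cos(a),-np.sin(t)*np.sin(a),np.cos(t)])
q0=np.array([.5624,.2774,.0484])   # a point on the face
U=np.array([-np.sin(a),np.cos(a),0]); V=np.cross(n,U)   # U along board +y, V downslope
def fit(T):
    out={}
    for nm,box in dict(a=(210,176,243,208),b=(245,178,276,214)).items():
        hsv=cv2.cvtColor(T['image'],cv2.COLOR_BGR2HSV); m=np.zeros((400,640),np.uint8); x0,y0,x1,y1=box
        S=cv2.resize(T['image'][y0:y1,x0:x1],None,fx=8,fy=8,interpolation=cv2.INTER_CUBIC)
        h=cv2.cvtColor(S,cv2.COLOR_BGR2HSV); k=big(cv2.inRange(h,(17,70,196),(32,255,255)))
        uv=(k[:,0]+.5)/8-.5+[x0,y0]
        Y=onplane(T,uv,q0+n*.058,n)-(q0+n*.058); Q=np.c_[Y@U,Y@V]*1000
        ap=cv2.approxPolyDP(Q.astype(np.float32)[:,None],5,True)[:,0]; mo=cv2.moments(Q.astype(np.float32)[:,None]); cen=np.array([mo['m10'],mo['m01']])/mo['m00']
        print(nm,'area',mo['m00'],'cen',cen.round(1),'corners',ap.round(1).tolist())
        out[nm]=(Q,cen)
        # line directions: points within quadrants -> straight edge (min V side) & tail edge (min U side)
        d=Q-cen
        for lab,sel in(('straight',(d[:,1]<-8)&(abs(d[:,0]+3)<20)),('tail',(d[:,0]<-18)&(abs(d[:,1])<20)),('head',(d[:,0]>24)&(d[:,1]>-18)&(d[:,1]<2))):
            if sel.sum()>5:
                vx,vy,xx,yy=cv2.fitLine(Q[sel].astype(np.float32),cv2.DIST_HUBER,0,.01,.01).ravel(); print('  ',lab,np.degrees(np.arctan2(vy,vx)).round(1),round(float(xx),1),round(float(yy),1))
    return out
if __name__=='__main__':
    fit(np.load('top0.npy',allow_pickle=True).item())
    s=r.get_state(); print(s['tcp_pos'],s['eef_rot'],s['joints'].round(1))
E
python3 w.py
```

```text
a area 3302.1951256369853 cen [ 59.8 -21.2] corners [[23.100000381469727, 8.100000381469727], [36.900001525878906, -49.70000076293945], [98.4000015258789, -39.099998474121094], [92.0, -6.800000190734863]]
   straight 7.7 59.8 -47.3
   tail -79.7 29.4 -21.2
   head -82.0 98.4 -29.0
b area 3246.5803120887567 cen [-62.2 -18.6] corners [[-30.799999237060547, -48.20000076293945], [-27.299999237060547, -15.800000190734863], [-85.4000015258789, 20.200000762939453], [-93.30000305175781, -38.099998474121094]]
   straight -9.0 -65.2 -44.0
   tail 80.8 -92.3 -19.3
   head 84.9 -26.2 -26.4
[ 0.4864033  -0.04739603  0.28163035] [-1.79959497e+02 -8.15857054e-02  1.02935565e+01] [ 17.5   1.3 -18.8  -0.  -69.8  82.8]
```

```bash
cat > plan.py <<'E'
from w import *
W={'a':(63.6,-21.5,8.5),'b':(-58.7,-20.0,-9.0)}
def wedge(k):
    u,v,g=W[k]; g=np.deg2rad(g); o=q0+(U*u+V*v)/1000+n*.029; wx=U*np.cos(g)+V*np.sin(g); return o,wx,np.cross(n,wx)
def go(p,R,N=1,s=None):
    s=s or r.get_state(); Rc=Ro.from_euler('xyz',s['eef_rot'],degrees=True)
    d=(p-s['tcp_pos'])*1000; w=(Ro.from_matrix(R)*Rc.inv()).as_rotvec(degrees=True)
    print('d',d.round(1),'w',w.round(2),'| per row',N,(d/N).round(2),(w/N).round(2))
if __name__=='__main__':
    import sys
    k=sys.argv[1]; o,wx,wy=wedge(k); y=-wx; z=-n; x=np.cross(y,z); R=np.c_[x,y,z]
    print(o.round(4),'n',n.round(3),Ro.from_matrix(R).as_euler('xyz',degrees=True).round(1))
    p=o+n*float(sys.argv[2])-wy*.001; print(p.round(4)); go(p,R,int(sys.argv[3]))
E
python3 plan.py b .18 8
```

```text
[0.5637 0.2184 0.083 ] n [-0.405  0.035  0.914] [-176.   -23.7  -14.8]
[0.4917 0.2245 0.2479]
d [  5.3 271.9 -33.8] w [  2.97 -23.91 -23.94] | per row 8 [ 0.66 33.99 -4.22] [ 0.37 -2.99 -2.99]
```

Call:
{"fn": "step_arm", "kwargs": {
  "increments": [
    {"tx":0.66,"ty":34,"tz":-4.2,"ax":0.37,"ay":-2.99,"az":-2.99,"claw":1},
    {"tx":0.66,"ty":34,"tz":-4.2,"ax":0.37,"ay":-2.99,"az":-2.99,"claw":1},
    {"tx":0.66,"ty":34,"tz":-4.2,"ax":0.37,"ay":-2.99,"az":-2.99,"claw":1},
    {"tx":0.66,"ty":34,"tz":-4.2,"ax":0.37,"ay":-2.99,"az":-2.99,"claw":1},
    {"tx":0.66,"ty":34,"tz":-4.2,"ax":0.37,"ay":-2.99,"az":-2.99,"claw":1},
    {"tx":0.66,"ty":34,"tz":-4.2,"ax":0.37,"ay":-2.99,"az":-2.99,"claw":1},
    {"tx":0.66,"ty":34,"tz":-4.2,"ax":0.37,"ay":-2.99,"az":-2.99,"claw":1},
    {"tx":0.66,"ty":34,"tz":-4.2,"ax":0.37,"ay":-2.99,"az":-2.99,"claw":1},
    {"tx":0,"ty":0,"tz":0,"ax":0,"ay":0,"az":0,"claw":1},
    {"tx":0,"ty":0,"tz":0,"ax":0,"ay":0,"az":0,"claw":1}
  ]
}}

```text
time_s: 12.1
tcp_pos: [0.491, 0.2207, 0.2472]
eef_rot: [-176.1, -23.6, -14.9]
contact_force: [0.3, -0.6, -0.1]
gripper_width: 0.0875
```

```bash
python3 plan.py b .007 5; python3 -c "
from plant import r;s=r.get_state();print(s['joints'].round(1))"
```

```text
[0.5637 0.2184 0.083 ] n [-0.405  0.035  0.914] [-176.   -23.7  -14.8]
[0.5618 0.2184 0.0898]
d [  70.8   -2.4 -157.4] w [ 0.02 -0.14  0.1 ] | per row 5 [ 14.16  -0.47 -31.48] [ 0.   -0.03  0.02]
[ 56.9  -3.2 -43.7  32.  -42.4  -3.6]
```

Call:
{"fn": "step_arm", "kwargs": {
  "increments": [
    {"tx":18,"ty":-0.6,"tz":-40,"ax":0,"ay":0,"az":0,"claw":1},
    {"tx":18,"ty":-0.6,"tz":-40,"ax":0,"ay":0,"az":0,"claw":1},
    {"tx":16,"ty":-0.6,"tz":-36,"ax":0,"ay":0,"az":0,"claw":1},
    {"tx":10,"ty":-0.3,"tz":-22,"ax":0,"ay":0,"az":0,"claw":1},
    {"tx":9,"ty":-0.3,"tz":-19,"ax":0,"ay":0,"az":0,"claw":1},
    {"tx":0,"ty":0,"tz":0,"ax":0,"ay":0,"az":0,"claw":1},
    {"tx":0,"ty":0,"tz":0,"ax":0,"ay":0,"az":0,"claw":1}
  ]
}}

```text
time_s: 12.8
tcp_pos: [0.5631, 0.2153, 0.0975]
eef_rot: [-176.0, -23.8, -15.4]
contact_force: [0.8, -1.7, 0.6]
gripper_width: 0.0877
```

```bash
python3 plan.py b .007 1; python3 - <<'E'
from meas import *
c=cap('scene'); cv2.imwrite('pics/s3.png',cv2.resize(c['image'][110:210,310:420],None,fx=6,fy=6,interpolation=4)[:600])
E
```

```text
[0.5637 0.2184 0.083 ] n [-0.405  0.035  0.914] [-176.   -23.7  -14.8]
[0.5618 0.2184 0.0898]
d [-1.3  3.1 -7.7] w [0.   0.12 0.55] | per row 1 [-1.31  3.07 -7.66] [0.   0.12 0.55]
```

View pics/s3.png

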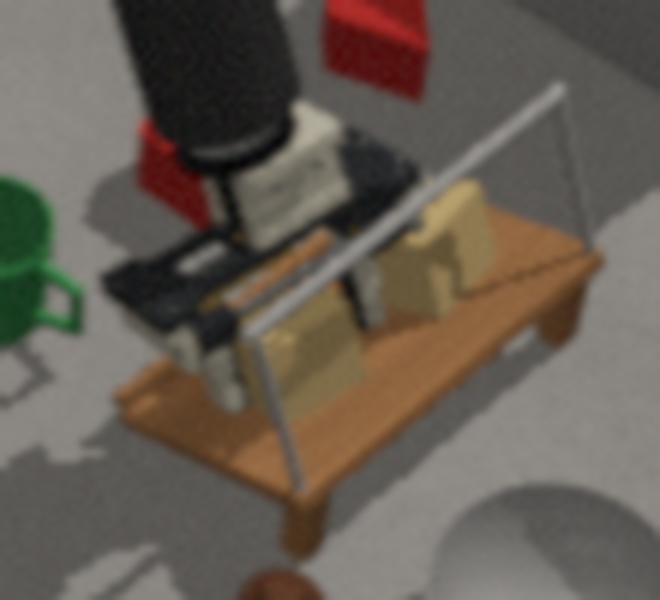

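The fingers straddle wedge b; the rail is clear. I'll correct the remaining offset and grip.

Call:
{"fn": "step_arm", "kwargs": {
  "increments": [
    {"tx":-0.7,"ty":1.5,"tz":-4,"ax":0,"ay":0,"az":0.5,"claw":1},
    {"tx":-0.6,"ty":1.6,"tz":-3.7,"ax":0,"ay":0,"az":0,"claw":1},
    {"tx":0,"ty":0,"tz":0,"ax":0,"ay":0,"az":0,"claw":1},
    {"tx":0,"ty":0,"tz":0,"ax":0,"ay":0,"az":0,"claw":-1},
    {"tx":0,"ty":0,"tz":0,"ax":0,"ay":0,"az":0,"claw":-1},
    {"tx":0,"ty":0,"tz":0,"ax":0,"ay":0,"az":0,"claw":-1},
    {"tx":0,"ty":0,"tz":0,"ax":0,"ay":0,"az":0,"claw":-1},
    {"tx":0,"ty":0,"tz":0,"ax":0,"ay":0,"az":0,"claw":-1}
  ],
  "newtons": 45
}}

```text
time_s: 13.65
tcp_pos: [0.5604, 0.221, 0.0899]
eef_rot: [-176.0, -23.8, -14.6]
contact_force: [-4.1, -1.4, 6.6]
gripper_width: 0.0659
```

```bash
python3 plan.py b .007 1;python3 plan.py b .12 1
```

```text
[0.5637 0.2184 0.083 ] n [-0.405  0.035  0.914] [-176.   -23.7  -14.8]
[0.5618 0.2184 0.0898]
d [ 1.3 -2.6 -0.1] w [-0.01  0.17 -0.22] | per row 1 [ 1.34 -2.63 -0.09] [-0.01  0.17 -0.22]
[0.5637 0.2184 0.083 ] n [-0.405  0.035  0.914] [-176.   -23.7  -14.8]
[0.516  0.2224 0.1931]
d [-44.4   1.4 103.1] w [-0.01  0.17 -0.22] | per row 1 [-44.45   1.38 103.14] [-0.01  0.17 -0.22]
```

Call:
{"fn": "step_arm", "kwargs": {
  "increments": [
    {"tx":-7,"ty":0.5,"tz":16,"ax":0,"ay":0,"az":0,"claw":-1},
    {"tx":-14,"ty":1.2,"tz":32,"ax":0,"ay":0,"az":0,"claw":-1},
    {"tx":-14,"ty":1.2,"tz":32,"ax":0,"ay":0,"az":0,"claw":-1},
    {"tx":-14,"ty":1.2,"tz":32,"ax":0,"ay":0,"az":0,"claw":-1},
    {"tx":-14,"ty":1.2,"tz":32,"ax":0,"ay":0,"az":0,"claw":-1},
    {"tx":0,"ty":0,"tz":30,"ax":0,"ay":0,"az":0,"claw":-1},
    {"tx":0,"ty":0,"tz":30,"ax":0,"ay":0,"az":0,"claw":-1},
    {"tx":0,"ty":0,"tz":0,"ax":0,"ay":0,"az":0,"claw":-1}
  ]
}}

```text
time_s: 14.45
tcp_pos: [0.5118, 0.2278, 0.2847]
eef_rot: [-175.5, -24.7, -14.8]
contact_force: [0.2, -0.1, -0.8]
gripper_width: 0.0661
```

```bash
cat > place.py <<'E'
from plan import *
import sys
tx,ty,yaw,z,dX,dY,flip,N=map(float,sys.argv[1:9])
c,s_=np.cos(np.deg2rad(yaw)),np.sin(np.deg2rad(yaw))
p=np.array([tx+c*dX-s_*dY,ty+s_*dX+c*dY,z])
R=Ro.from_euler('xyz',[180,0,yaw+flip],degrees=True).as_matrix()
s=r.get_state(); print(p.round(4),s['joints'].round(1),'wid',s['gripper_width'],s['contact_force'].round(1)); go(p,R,int(N))
E
python3 place.py .5824 -.2693 10 .25 .0262 0 0 14
```

```text
[ 0.6082 -0.2648  0.25  ] [ 55.9  -3.3 -38.8  30.8 -45.7   0.1] wid 0.0660899756467095 [ 0.2 -0.1 -0.8]
d [  96.4 -492.5  -34.7] w [-3.39 24.99 23.48] | per row 14 [  6.88 -35.18  -2.48] [-0.24  1.78  1.68]
```

Call:
{"fn": "step_arm", "kwargs": {
  "increments": [
    {"tx":6.9,"ty":-35.2,"tz":-2.5,"ax":-0.24,"ay":1.78,"az":1.68,"claw":-1},
    {"tx":6.9,"ty":-35.2,"tz":-2.5,"ax":-0.24,"ay":1.78,"az":1.68,"claw":-1},
    {"tx":6.9,"ty":-35.2,"tz":-2.5,"ax":-0.24,"ay":1.78,"az":1.68,"claw":-1},
    {"tx":6.9,"ty":-35.2,"tz":-2.5,"ax":-0.24,"ay":1.78,"az":1.68,"claw":-1},
    {"tx":6.9,"ty":-35.2,"tz":-2.5,"ax":-0.24,"ay":1.78,"az":1.68,"claw":-1},
    {"tx":6.9,"ty":-35.2,"tz":-2.5,"ax":-0.24,"ay":1.78,"az":1.68,"claw":-1},
    {"tx":6.9,"ty":-35.2,"tz":-2.5,"ax":-0.24,"ay":1.78,"az":1.68,"claw":-1},
    {"tx":6.9,"ty":-35.2,"tz":-2.5,"ax":-0.24,"ay":1.78,"az":1.68,"claw":-1},
    {"tx":6.9,"ty":-35.2,"tz":-2.5,"ax":-0.24,"ay":1.78,"az":1.68,"claw":-1},
    {"tx":6.9,"ty":-35.2,"tz":-2.5,"ax":-0.24,"ay":1.78,"az":1.68,"claw":-1},
    {"tx":6.9,"ty":-35.2,"tz":-2.5,"ax":-0.24,"ay":1.78,"az":1.68,"claw":-1},
    {"tx":6.9,"ty":-35.2,"tz":-2.5,"ax":-0.24,"ay":1.78,"az":1.68,"claw":-1}
  ]
}}

```text
time_s: 15.65
tcp_pos: [0.5937, -0.1985, 0.2487]
eef_rot: [179.6, -3.4, 6.8]
contact_force: [0.9, 0.9, -1.0]
gripper_width: 0.066
```

Call:
{"fn": "step_arm", "kwargs": {
  "increments": [
    {"tx":6.9,"ty":-35.2,"tz":-2.5,"ax":-0.24,"ay":1.78,"az":1.68,"claw":-1},
    {"tx":6.9,"ty":-35.2,"tz":-2.5,"ax":-0.24,"ay":1.78,"az":1.68,"claw":-1},
    {"tx":0,"ty":0,"tz":0,"ax":0,"ay":0,"az":0,"claw":-1},
    {"tx":0,"ty":0,"tz":0,"ax":0,"ay":0,"az":0,"claw":-1}
  ]
}}

```text
time_s: 16.05
tcp_pos: [0.6072, -0.2681, 0.2428]
eef_rot: [179.7, 0.2, 10.0]
contact_force: [-1.2, 0.5, -2.0]
gripper_width: 0.0659
```

```bash
python3 place.py .5824 -.2693 10 .14 .0262 0 0 3
```

```text
[ 0.6082 -0.2648  0.14  ] [ -6.8  19.6  -1.2   0.4 -69.3 106.7] wid 0.06591935719239957 [-1.2  0.5 -2. ]
d [   1.     3.4 -102.8] w [ 0.32 -0.18  0.05] | per row 3 [  0.34   1.13 -34.25] [ 0.11 -0.06  0.02]
```

Call:
{"fn": "step_arm", "kwargs": {
  "increments": [
    {"tx":0.5,"ty":1.1,"tz":-34,"ax":0.3,"ay":0,"az":0,"claw":-1},
    {"tx":0.5,"ty":1.1,"tz":-34,"ax":0,"ay":0,"az":0,"claw":-1},
    {"tx":0,"ty":1.1,"tz":-34,"ax":0,"ay":0,"az":0,"claw":-1},
    {"tx":0,"ty":0,"tz":0,"ax":0,"ay":0,"az":0,"claw":-1},
    {"tx":0,"ty":0,"tz":0,"ax":0,"ay":0,"az":0,"claw":-1}
  ]
}}

```text
time_s: 16.55
tcp_pos: [0.6087, -0.2635, 0.1436]
eef_rot: [179.9, 0.1, 10.2]
contact_force: [-0.1, 0.1, 0.0]
gripper_width: 0.0658
```

```bash
python3 place.py .5824 -.2693 10 .088 .0262 0 0 3; python3 - <<'E'
from meas import *
c=cap('scene'); I=c['image'].copy()
cv2.imwrite('pics/s4.png',cv2.resize(I[200:310,220:330],None,fx=5,fy=5,interpolation=4))
E
```

```text
[ 0.6082 -0.2648  0.088 ] [-6.500e+00  2.380e+01 -8.400e+00  1.000e-01 -5.780e+01  1.066e+02] wid 0.06578713132985939 [-0.1  0.1  0. ]
d [ -0.5  -1.2 -55.6] w [ 0.09 -0.05 -0.15] | per row 3 [ -0.17  -0.41 -18.55] [ 0.03 -0.02 -0.05]
```

View pics/s4.png

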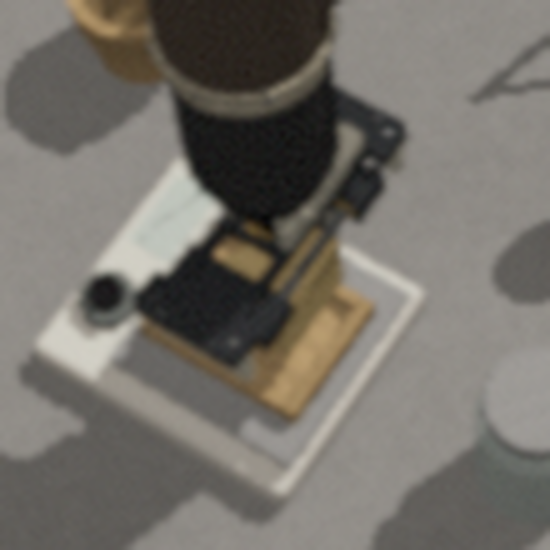

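Call:
{"fn": "step_arm", "kwargs": {
  "increments": [
    {"tx":-0.3,"ty":-0.6,"tz":-20,"ax":0,"ay":0,"az":-0.1,"claw":-1},
    {"tx":-0.2,"ty":-0.5,"tz":-20,"ax":0,"ay":0,"az":0,"claw":-1},
    {"tx":0,"ty":0,"tz":-8,"ax":0,"ay":0,"az":0,"claw":-1},
    {"tx":0,"ty":0,"tz":-3,"ax":0,"ay":0,"az":0,"claw":-1},
    {"tx":0,"ty":0,"tz":-1,"ax":0,"ay":0,"az":0,"claw":-1},
    {"tx":0,"ty":0,"tz":0,"ax":0,"ay":0,"az":0,"claw":-1},
    {"tx":0,"ty":0,"tz":0,"ax":0,"ay":0,"az":0,"claw":-1}
  ]
}}

```text
time_s: 17.3
tcp_pos: [0.6088, -0.2653, 0.0922]
eef_rot: [179.9, -0.1, 10.0]
contact_force: [0.1, -0.7, -1.3]
gripper_width: 0.0656
```

Call:
{"fn": "step_arm", "kwargs": {
  "increments": [
    {"tx":0,"ty":0,"tz":-1,"ax":0,"ay":0,"az":0,"claw":-1},
    {"tx":0,"ty":0,"tz":-1,"ax":0,"ay":0,"az":0,"claw":-1},
    {"tx":0,"ty":0,"tz":0,"ax":0,"ay":0,"az":0,"claw":-1},
    {"tx":0,"ty":0,"tz":0,"ax":0,"ay":0,"az":0,"claw":-1}
  ]
}}

```text
time_s: 17.7
tcp_pos: [0.6082, -0.2652, 0.0891]
eef_rot: [179.9, 0.0, 10.0]
contact_force: [0.6, 0.0, -1.0]
gripper_width: 0.0662
```

Call:
{"fn": "step_arm", "kwargs": {
  "increments": [
    {"tx":0,"ty":0,"tz":-1,"ax":0,"ay":0,"az":0,"claw":-1},
    {"tx":0,"ty":0,"tz":-1,"ax":0,"ay":0,"az":0,"claw":-1},
    {"tx":0,"ty":0,"tz":0,"ax":0,"ay":0,"az":0,"claw":-1},
    {"tx":0,"ty":0,"tz":0,"ax":0,"ay":0,"az":0,"claw":-1}
  ]
}}

```text
time_s: 18.1
tcp_pos: [0.6081, -0.2652, 0.087]
eef_rot: [179.9, 0.0, 10.0]
contact_force: [0.1, 0.6, -1.3]
gripper_width: 0.066
```

Call:
{"fn": "step_arm", "kwargs": {
  "increments": [
    {"tx":0,"ty":0,"tz":-1,"ax":0,"ay":0,"az":0,"claw":-1},
    {"tx":0,"ty":0,"tz":0,"ax":0,"ay":0,"az":0,"claw":-1},
    {"tx":0,"ty":0,"tz":0,"ax":0,"ay":0,"az":0,"claw":-1}
  ]
}}

```text
time_s: 18.4
tcp_pos: [0.6082, -0.2652, 0.0868]
eef_rot: [179.9, 0.0, 10.0]
contact_force: [-2.9, 1.2, 5.2]
gripper_width: 0.0658
```

Contact came at the expected height, so the wedge is on the tray floor. Release and rise.

Call:
{"fn": "step_arm", "kwargs": {
  "increments": [
    {"tx":0,"ty":0,"tz":0.5,"ax":0,"ay":0,"az":0,"claw":0.8},
    {"tx":0,"ty":0,"tz":0,"ax":0,"ay":0,"az":0,"claw":0.8},
    {"tx":0,"ty":0,"tz":0,"ax":0,"ay":0,"az":0,"claw":0.8},
    {"tx":0,"ty":0,"tz":0,"ax":0,"ay":0,"az":0,"claw":0.8},
    {"tx":0,"ty":0,"tz":10,"ax":0,"ay":0,"az":0,"claw":0.8},
    {"tx":0,"ty":0,"tz":40,"ax":0,"ay":0,"az":0,"claw":0.8},
    {"tx":0,"ty":0,"tz":50,"ax":0,"ay":0,"az":0,"claw":1},
    {"tx":0,"ty":0,"tz":50,"ax":0,"ay":0,"az":0,"claw":1},
    {"tx":0,"ty":0,"tz":50,"ax":0,"ay":0,"az":0,"claw":1},
    {"tx":0,"ty":0,"tz":0,"ax":0,"ay":0,"az":0,"claw":1}
  ]
}}

```text
time_s: 19.4
tcp_pos: [0.611, -0.2666, 0.2967]
eef_rot: [179.5, -0.7, 10.0]
contact_force: [-0.7, 0.1, 0.1]
gripper_width: 0.0875
```

```bash
python3 plan.py a .18 17
```

```text
[0.5758 0.3401 0.0836] n [-0.405  0.035  0.914] [176.2 -23.7   4.3]
[0.5037 0.3465 0.2485]
d [-107.3  613.1  -48.3] w [ -0.36 -23.26  -6.37] | per row 17 [-6.31 36.07 -2.84] [-0.02 -1.37 -0.37]
```

Call:
{"fn": "step_arm", "kwargs": {
  "increments": [
    {"tx":-7.5,"ty":36,"tz":0,"ax":0,"ay":-1.37,"az":-0.37,"claw":1},
    {"tx":-7.5,"ty":36,"tz":0,"ax":0,"ay":-1.37,"az":-0.37,"claw":1},
    {"tx":-7.5,"ty":36,"tz":0,"ax":0,"ay":-1.37,"az":-0.37,"claw":1},
    {"tx":-7.5,"ty":36,"tz":0,"ax":0,"ay":-1.37,"az":-0.37,"claw":1},
    {"tx":-7.5,"ty":36,"tz":0,"ax":0,"ay":-1.37,"az":-0.37,"claw":1},
    {"tx":-7.5,"ty":36,"tz":0,"ax":0,"ay":-1.37,"az":-0.37,"claw":1},
    {"tx":-7.5,"ty":36,"tz":0,"ax":0,"ay":-1.37,"az":-0.37,"claw":1},
    {"tx":-7.5,"ty":36,"tz":0,"ax":0,"ay":-1.37,"az":-0.37,"claw":1},
    {"tx":-7.5,"ty":36,"tz":0,"ax":0,"ay":-1.37,"az":-0.37,"claw":1},
    {"tx":-7.5,"ty":36,"tz":0,"ax":0,"ay":-1.37,"az":-0.37,"claw":1},
    {"tx":-7.5,"ty":36,"tz":0,"ax":0,"ay":-1.37,"az":-0.37,"claw":1},
    {"tx":-7.5,"ty":36,"tz":0,"ax":0,"ay":-1.37,"az":-0.37,"claw":1}
  ]
}}

```text
time_s: 20.6
tcp_pos: [0.5177, 0.1682, 0.2879]
eef_rot: [177.7, -16.4, 5.8]
contact_force: [0.7, -0.3, 0.4]
gripper_width: 0.0876
```

Call:
{"fn": "step_arm", "kwargs": {
  "increments": [
    {"tx":-4,"ty":36,"tz":-5,"ax":0,"ay":-1.37,"az":-0.37,"claw":1},
    {"tx":-4,"ty":36,"tz":-8,"ax":0,"ay":-1.37,"az":-0.37,"claw":1},
    {"tx":-4,"ty":36,"tz":-10,"ax":0,"ay":-1.37,"az":-0.37,"claw":1},
    {"tx":-3,"ty":36,"tz":-12,"ax":0,"ay":-1.37,"az":-0.37,"claw":1},
    {"tx":-2,"ty":36,"tz":-12,"ax":0,"ay":-1.37,"az":-0.37,"claw":1},
    {"tx":0,"ty":0,"tz":0,"ax":0,"ay":0,"az":0,"claw":1},
    {"tx":0,"ty":0,"tz":0,"ax":0,"ay":0,"az":0,"claw":1}
  ]
}}

```text
time_s: 21.3
tcp_pos: [0.5008, 0.3472, 0.2395]
eef_rot: [176.9, -23.1, 4.3]
contact_force: [0.5, -1.1, -0.4]
gripper_width: 0.088
```

```bash
python3 plan.py a .05 4; python3 - <<'E'
from meas import *
# where is the wedge in the tray? scene view, pale top face at z=.108
c=cap('scene'); np.save('scene_b.npy',c,allow_pickle=True); P=cloud(c)
m=(P[...,0]>.5)&(P[...,0]<.68)&(P[...,1]<-.19)&(P[...,1]>-.36)
top=m&(P[...,2]>.095)&(P[...,2]<.125); hsv=cv2.cvtColor(c['image'],cv2.COLOR_BGR2HSV)
print(top.sum(),np.median(hsv[top],0),P[top].mean(0))
k=big(top.astype(np.uint8)*255); X=onplane(c,k[:,0],(0,0,.108))[:,:2]
d=np.deg2rad(10);L=(X-[.5824,-.2693])@np.array([[np.cos(d),-np.sin(d)],[np.sin(d),np.cos(d)]])*1000
ap=cv2.approxPolyDP(L.astype(np.float32)[:,None],4,True)[:,0]; mo=cv2.moments(L.astype(np.float32)[:,None]); print('tray frame',mo['m00'],mo['m10']/mo['m00'],mo['m01']/mo['m00'],ap.round(1).tolist())
k=big(cv2.inRange(hsv,(8,70,70),(30,255,255))*m.astype(np.uint8)); print(cv2.contourArea(k))
E
```

```text
[0.5758 0.3401 0.0836] n [-0.405  0.035  0.914] [176.2 -23.7   4.3]
[0.5564 0.3419 0.1297]
d [  55.6   -5.3 -109.8] w [-0.6  -0.71 -0.29] | per row 4 [ 13.9   -1.32 -27.44] [-0.15 -0.18 -0.07]
314 [ 20.  99. 187.] [ 0.60733071 -0.27243203  0.10694959]
tray frame 3329.571231354617 24.404488874918858 -7.403932126803998 [[18.700000762939453, 30.0], [-13.699999809265137, -33.099998474121094], [-9.600000381469727, -39.0], [22.700000762939453, -39.79999923706055], [31.0, -34.70000076293945], [50.0, -39.5], [48.5, 27.0]]
985.5
```

Wedge b is standing in the tray at the expected spot: top at z = 0.107, straight side at X ≈ +50. Now descend on wedge a.

Call:
{"fn": "step_arm", "kwargs": {
  "increments": [
    {"tx":14,"ty":-1.3,"tz":-27.5,"ax":-0.3,"ay":-0.35,"az":-0.15,"claw":1},
    {"tx":14,"ty":-1.3,"tz":-27.5,"ax":-0.3,"ay":-0.35,"az":-0.15,"claw":1},
    {"tx":14,"ty":-1.3,"tz":-27.5,"ax":0,"ay":0,"az":0,"claw":1},
    {"tx":14,"ty":-1.3,"tz":-27.5,"ax":0,"ay":0,"az":0,"claw":1},
    {"tx":0,"ty":0,"tz":0,"ax":0,"ay":0,"az":0,"claw":1},
    {"tx":0,"ty":0,"tz":0,"ax":0,"ay":0,"az":0,"claw":1}
  ]
}}

```text
time_s: 21.95
tcp_pos: [0.558, 0.3401, 0.1304]
eef_rot: [176.3, -23.8, 4.1]
contact_force: [-0.4, 0.1, 0.7]
gripper_width: 0.0876
```

```bash
python3 plan.py a .007 3
```

```text
[0.5758 0.3401 0.0836] n [-0.405  0.035  0.914] [176.2 -23.7   4.3]
[0.5738 0.3404 0.0904]
d [ 15.8   0.3 -40. ] w [-0.04  0.04  0.21] | per row 3 [  5.28   0.09 -13.32] [-0.01  0.01  0.07]
```

Call:
{"fn": "step_arm", "kwargs": {
  "increments": [
    {"tx":5.3,"ty":0,"tz":-13.3,"ax":0,"ay":0,"az":0.2,"claw":1},
    {"tx":5.3,"ty":0,"tz":-13.3,"ax":0,"ay":0,"az":0,"claw":1},
    {"tx":5.3,"ty":0,"tz":-13.3,"ax":0,"ay":0,"az":0,"claw":1},
    {"tx":0,"ty":0,"tz":0,"ax":0,"ay":0,"az":0,"claw":1},
    {"tx":0,"ty":0,"tz":0,"ax":0,"ay":0,"az":0,"claw":1}
  ]
}}

```text
time_s: 22.45
tcp_pos: [0.5738, 0.3417, 0.0918]
eef_rot: [176.4, -23.9, 4.3]
contact_force: [-0.3, -0.4, 0.6]
gripper_width: 0.0881
```

```bash
python3 plan.py a .007 1
```

```text
[0.5758 0.3401 0.0836] n [-0.405  0.035  0.914] [176.2 -23.7   4.3]
[0.5738 0.3404 0.0904]
d [ 0.1 -1.3 -1.3] w [-0.13  0.13 -0.09] | per row 1 [ 0.05 -1.28 -1.34] [-0.13  0.13 -0.09]
```

Call:
{"fn": "step_arm", "kwargs": {
  "increments": [
    {"tx":0,"ty":-1,"tz":-1.2,"ax":0,"ay":0,"az":0,"claw":1},
    {"tx":0,"ty":0,"tz":0,"ax":0,"ay":0,"az":0,"claw":-1},
    {"tx":0,"ty":0,"tz":0,"ax":0,"ay":0,"az":0,"claw":-1},
    {"tx":0,"ty":0,"tz":0,"ax":0,"ay":0,"az":0,"claw":-1},
    {"tx":0,"ty":0,"tz":0,"ax":0,"ay":0,"az":0,"claw":-1},
    {"tx":0,"ty":0,"tz":0,"ax":0,"ay":0,"az":0,"claw":-1}
  ],
  "newtons": 45
}}

```text
time_s: 23.05
tcp_pos: [0.5731, 0.3403, 0.0888]
eef_rot: [176.3, -23.8, 4.4]
contact_force: [-4.0, -1.7, 6.2]
gripper_width: 0.0661
```

```bash
python3 plan.py a .007 1
```

```text
[0.5758 0.3401 0.0836] n [-0.405  0.035  0.914] [176.2 -23.7   4.3]
[0.5738 0.3404 0.0904]
d [0.7 0.  1.6] w [-0.05  0.04 -0.11] | per row 1 [0.74 0.04 1.59] [-0.05  0.04 -0.11]
```

Call:
{"fn": "step_arm", "kwargs": {
  "increments": [
    {"tx":-7,"ty":0.5,"tz":16,"ax":0,"ay":0,"az":0,"claw":-1},
    {"tx":-14,"ty":1.2,"tz":32,"ax":0,"ay":0,"az":0,"claw":-1},
    {"tx":-14,"ty":1.2,"tz":32,"ax":0,"ay":0,"az":0,"claw":-1},
    {"tx":-14,"ty":1.2,"tz":32,"ax":0,"ay":0,"az":0,"claw":-1},
    {"tx":-14,"ty":1.2,"tz":32,"ax":0,"ay":0,"az":0,"claw":-1},
    {"tx":0,"ty":0,"tz":35,"ax":0,"ay":0,"az":0,"claw":-1},
    {"tx":0,"ty":0,"tz":35,"ax":0,"ay":0,"az":0,"claw":-1},
    {"tx":0,"ty":0,"tz":0,"ax":0,"ay":0,"az":0,"claw":-1}
  ]
}}

```text
time_s: 23.85
tcp_pos: [0.5109, 0.3483, 0.3079]
eef_rot: [176.7, -24.0, 4.3]
contact_force: [0.8, 0.9, -2.1]
gripper_width: 0.0661
```

```bash
python3 place.py .5824 -.2693 10 .3 -.027 0 -6 12
```

```text
[ 0.5558 -0.274   0.3   ] [ 63.8   3.7 -27.8  28.6 -52.4  13.4] wid 0.06611921071547434 [ 0.8  0.9 -2.1]
d [  44.9 -622.3   -7.9] w [ 1.48 24.17  0.38] | per row 12 [  3.74 -51.86  -0.66] [0.12 2.01 0.03]
```

Call:
{"fn": "step_arm", "kwargs": {
  "increments": [
    {"tx":3.7,"ty":-45,"tz":0,"ax":0.12,"ay":2.01,"az":0,"claw":-1},
    {"tx":3.7,"ty":-45,"tz":0,"ax":0.12,"ay":2.01,"az":0,"claw":-1},
    {"tx":3.7,"ty":-45,"tz":0,"ax":0.12,"ay":2.01,"az":0,"claw":-1},
    {"tx":3.7,"ty":-45,"tz":0,"ax":0.12,"ay":2.01,"az":0,"claw":-1},
    {"tx":3.7,"ty":-45,"tz":0,"ax":0.12,"ay":2.01,"az":0,"claw":-1},
    {"tx":3.7,"ty":-45,"tz":0,"ax":0.12,"ay":2.01,"az":0,"claw":-1},
    {"tx":3.7,"ty":-45,"tz":0,"ax":0.12,"ay":2.01,"az":0,"claw":-1},
    {"tx":3.7,"ty":-45,"tz":0,"ax":0.12,"ay":2.01,"az":0,"claw":-1},
    {"tx":3.7,"ty":-45,"tz":0,"ax":0.12,"ay":2.01,"az":0,"claw":-1},
    {"tx":3.7,"ty":-45,"tz":0,"ax":0.12,"ay":2.01,"az":0,"claw":-1},
    {"tx":3.7,"ty":-45,"tz":0,"ax":0.12,"ay":2.01,"az":0,"claw":-1},
    {"tx":3.7,"ty":-45,"tz":0,"ax":0.12,"ay":2.01,"az":0,"claw":-1}
  ]
}}

```text
time_s: 25.05
tcp_pos: [0.5542, -0.196, 0.3015]
eef_rot: [179.6, 0.4, 3.7]
contact_force: [1.1, 1.3, -2.3]
gripper_width: 0.0657
```

Call:
{"fn": "step_arm", "kwargs": {
  "increments": [
    {"tx":0,"ty":-7,"tz":0,"ax":0,"ay":0,"az":-8,"claw":-1},
    {"tx":0,"ty":-7,"tz":0,"ax":0,"ay":0,"az":-8,"claw":-1},
    {"tx":0,"ty":-7,"tz":0,"ax":0,"ay":0,"az":-8,"claw":-1},
    {"tx":0,"ty":-7,"tz":0,"ax":0,"ay":0,"az":-8,"claw":-1},
    {"tx":0,"ty":-7,"tz":0,"ax":0,"ay":0,"az":-8,"claw":-1},
    {"tx":0,"ty":-7,"tz":0,"ax":0,"ay":0,"az":-8,"claw":-1},
    {"tx":0,"ty":-7,"tz":0,"ax":0,"ay":0,"az":-8,"claw":-1},
    {"tx":0,"ty":-7,"tz":0,"ax":0,"ay":0,"az":-8,"claw":-1},
    {"tx":0,"ty":-7,"tz":0,"ax":0,"ay":0,"az":-8,"claw":-1},
    {"tx":0,"ty":-7,"tz":0,"ax":0,"ay":0,"az":-8,"claw":-1},
    {"tx":0,"ty":-7,"tz":0,"ax":0,"ay":0,"az":-8,"claw":-1},
    {"tx":0,"ty":0,"tz":0,"ax":0,"ay":0,"az":-8,"claw":-1}
  ]
}}

```text
time_s: 26.25
tcp_pos: [0.5541, -0.2717, 0.301]
eef_rot: [179.4, 0.3, -92.7]
contact_force: [0.6, 0.2, -1.7]
gripper_width: 0.0661
```

```bash
python3 place.py .5824 -.2693 10 .25 -.027 0 -180 11
```

```text
[ 0.5558 -0.274   0.25  ] [ -8.1  13.8  -1.4  -0.2 -75.3   5.5] wid 0.06606645208490568 [ 0.6  0.2 -1.7]
d [  1.7  -2.3 -51. ] w [ -0.65  -0.32 -77.33] | per row 11 [ 0.15 -0.21 -4.63] [-0.06 -0.03 -7.03]
```

Call:
{"fn": "step_arm", "kwargs": {
  "increments": [
    {"tx":0.2,"ty":-0.2,"tz":-4.6,"ax":-0.06,"ay":-0.03,"az":-7.03,"claw":-1},
    {"tx":0.2,"ty":-0.2,"tz":-4.6,"ax":-0.06,"ay":-0.03,"az":-7.03,"claw":-1},
    {"tx":0.2,"ty":-0.2,"tz":-4.6,"ax":-0.06,"ay":-0.03,"az":-7.03,"claw":-1},
    {"tx":0.2,"ty":-0.2,"tz":-4.6,"ax":-0.06,"ay":-0.03,"az":-7.03,"claw":-1},
    {"tx":0.2,"ty":-0.2,"tz":-4.6,"ax":-0.06,"ay":-0.03,"az":-7.03,"claw":-1},
    {"tx":0.2,"ty":-0.2,"tz":-4.6,"ax":-0.06,"ay":-0.03,"az":-7.03,"claw":-1},
    {"tx":0.2,"ty":-0.2,"tz":-4.6,"ax":-0.06,"ay":-0.03,"az":-7.03,"claw":-1},
    {"tx":0.2,"ty":-0.2,"tz":-4.6,"ax":-0.06,"ay":-0.03,"az":-7.03,"claw":-1},
    {"tx":0,"ty":-0.2,"tz":-4.6,"ax":-0.06,"ay":-0.03,"az":-7.03,"claw":-1},
    {"tx":0,"ty":-0.2,"tz":-4.6,"ax":-0.06,"ay":-0.03,"az":-7.03,"claw":-1},
    {"tx":0,"ty":-0.2,"tz":-4.6,"ax":-0.06,"ay":-0.03,"az":-7.03,"claw":-1},
    {"tx":0,"ty":0,"tz":0,"ax":0,"ay":0,"az":0,"claw":-1}
  ]
}}

```text
time_s: 27.45
tcp_pos: [0.5553, -0.2731, 0.2499]
eef_rot: [-180.0, -0.2, -169.7]
contact_force: [0.5, -0.4, -2.5]
gripper_width: 0.0659
```

Call:
{"fn": "step_arm", "kwargs": {
  "increments": [
    {"tx":0,"ty":0,"tz":-40,"ax":0,"ay":0,"az":0,"claw":-1},
    {"tx":0,"ty":0,"tz":-35,"ax":0,"ay":0,"az":0,"claw":-1},
    {"tx":0,"ty":0,"tz":0,"ax":0,"ay":0,"az":0,"claw":-1},
    {"tx":0,"ty":0,"tz":0,"ax":0,"ay":0,"az":0,"claw":-1}
  ]
}}

```text
time_s: 27.85
tcp_pos: [0.5561, -0.2736, 0.1771]
eef_rot: [-179.9, -0.1, -169.5]
contact_force: [1.1, 0.2, -0.0]
gripper_width: 0.0661
```

```bash
python3 place.py .5824 -.2693 10 .125 -.027 0 -180 2;  python3 - <<'E'
from meas import *
c=cap('scene'); cv2.imwrite('pics/s5.png',cv2.resize(c['image'][200:310,220:330],None,fx=5,fy=5,interpolation=4))
E
```

```text
[ 0.5558 -0.274   0.125 ] [ -8.1  18.3 -12.    0.2 -59.7 -71.5] wid 0.06613267937740519 [ 1.1  0.2 -0. ]
d [ -0.3  -0.4 -52.1] w [ 0.15 -0.1  -0.53] | per row 2 [ -0.15  -0.21 -26.07] [ 0.08 -0.05 -0.26]
```

View pics/s5.png

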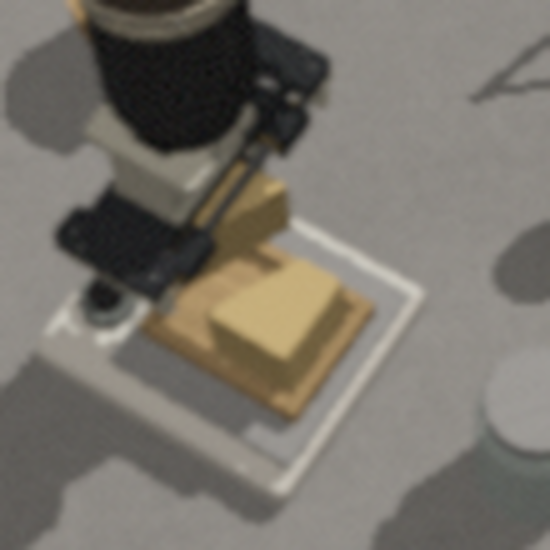

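Wedge b sits flat in the tray and wedge a is above it, turned head to tail. Now lower.

Call:
{"fn": "step_arm", "kwargs": {
  "increments": [
    {"tx":-0.3,"ty":-0.4,"tz":-30,"ax":0.15,"ay":0,"az":-0.5,"claw":-1},
    {"tx":0,"ty":0,"tz":-22,"ax":0,"ay":0,"az":0,"claw":-1},
    {"tx":0,"ty":0,"tz":0,"ax":0,"ay":0,"az":0,"claw":-1},
    {"tx":0,"ty":0,"tz":-15,"ax":0,"ay":0,"az":0,"claw":-1},
    {"tx":0,"ty":0,"tz":-12,"ax":0,"ay":0,"az":0,"claw":-1},
    {"tx":0,"ty":0,"tz":-5,"ax":0,"ay":0,"az":0,"claw":-1},
    {"tx":0,"ty":0,"tz":0,"ax":0,"ay":0,"az":0,"claw":-1},
    {"tx":0,"ty":0,"tz":0,"ax":0,"ay":0,"az":0,"claw":-1}
  ]
}}

```text
time_s: 28.7
tcp_pos: [0.5563, -0.2738, 0.0938]
eef_rot: [-180.0, 0.0, -170.1]
contact_force: [-0.8, 0.1, -1.8]
gripper_width: 0.0663
```

```bash
python3 place.py .5824 -.2693 10 .0865 -.027 0 -180 1
```

```text
[ 0.5558 -0.274   0.0865] [ -8.2  23.1 -17.2  -0.  -49.7 -71.9] wid 0.0662864554657387 [-0.8  0.1 -1.8]
d [-0.5 -0.1 -7.3] w [0.   0.04 0.08] | per row 1 [-0.49 -0.14 -7.28] [0.   0.04 0.08]
```

Call:
{"fn": "step_arm", "kwargs": {
  "increments": [
    {"tx":-0.4,"ty":0,"tz":-2,"ax":0,"ay":0,"az":0,"claw":-1},
    {"tx":0,"ty":0,"tz":-2,"ax":0,"ay":0,"az":0,"claw":-1},
    {"tx":0,"ty":0,"tz":-1.5,"ax":0,"ay":0,"az":0,"claw":-1},
    {"tx":0,"ty":0,"tz":0,"ax":0,"ay":0,"az":0,"claw":-1},
    {"tx":0,"ty":0,"tz":0,"ax":0,"ay":0,"az":0,"claw":-1}
  ]
}}

```text
time_s: 29.2
tcp_pos: [0.5553, -0.2737, 0.0874]
eef_rot: [180.0, -0.0, -170.1]
contact_force: [-0.1, 0.9, -1.7]
gripper_width: 0.0662
```

Call:
{"fn": "step_arm", "kwargs": {
  "increments": [
    {"tx":0,"ty":0,"tz":-1,"ax":0,"ay":0,"az":0,"claw":-1},
    {"tx":0,"ty":0,"tz":0,"ax":0,"ay":0,"az":0,"claw":-1},
    {"tx":0,"ty":0,"tz":0,"ax":0,"ay":0,"az":0,"claw":-1}
  ]
}}

```text
time_s: 29.5
tcp_pos: [0.5554, -0.2737, 0.0864]
eef_rot: [180.0, -0.0, -170.1]
contact_force: [-0.3, -0.6, -1.8]
gripper_width: 0.0663
```

Call:
{"fn": "step_arm", "kwargs": {
  "increments": [
    {"tx":0,"ty":0,"tz":-1,"ax":0,"ay":0,"az":0,"claw":-1},
    {"tx":0,"ty":0,"tz":0,"ax":0,"ay":0,"az":0,"claw":-1},
    {"tx":0,"ty":0,"tz":0,"ax":0,"ay":0,"az":0,"claw":-1}
  ]
}}

```text
time_s: 29.8
tcp_pos: [0.5553, -0.2737, 0.0854]
eef_rot: [180.0, -0.0, -170.1]
contact_force: [-0.4, 0.2, -1.7]
gripper_width: 0.0663
```

Call:
{"fn": "step_arm", "kwargs": {
  "increments": [
    {"tx":0,"ty":0,"tz":-1,"ax":0,"ay":0,"az":0,"claw":-1},
    {"tx":0,"ty":0,"tz":0,"ax":0,"ay":0,"az":0,"claw":-1},
    {"tx":0,"ty":0,"tz":0,"ax":0,"ay":0,"az":0,"claw":-1}
  ]
}}

```text
time_s: 30.1
tcp_pos: [0.5555, -0.2737, 0.0848]
eef_rot: [180.0, 0.0, -170.1]
contact_force: [-3.3, 1.7, 3.7]
gripper_width: 0.0661
```

Call:
{"fn": "step_arm", "kwargs": {
  "increments": [
    {"tx":0,"ty":0,"tz":0.5,"ax":0,"ay":0,"az":0,"claw":0.8},
    {"tx":0,"ty":0,"tz":0,"ax":0,"ay":0,"az":0,"claw":0.8},
    {"tx":0,"ty":0,"tz":0,"ax":0,"ay":0,"az":0,"claw":0.8},
    {"tx":0,"ty":0,"tz":0,"ax":0,"ay":0,"az":0,"claw":0.8},
    {"tx":0,"ty":0,"tz":10,"ax":0,"ay":0,"az":0,"claw":0.8},
    {"tx":0,"ty":0,"tz":40,"ax":0,"ay":0,"az":0,"claw":0.8},
    {"tx":0,"ty":0,"tz":50,"ax":0,"ay":0,"az":0,"claw":0.8},
    {"tx":0,"ty":0,"tz":50,"ax":0,"ay":0,"az":0,"claw":0.8},
    {"tx":0,"ty":0,"tz":50,"ax":0,"ay":0,"az":0,"claw":0.8},
    {"tx":-10,"ty":45,"tz":0,"ax":0,"ay":0,"az":0,"claw":0.8},
    {"tx":-10,"ty":45,"tz":0,"ax":0,"ay":0,"az":0,"claw":0.8},
    {"tx":-10,"ty":45,"tz":0,"ax":0,"ay":0,"az":0,"claw":0.8}
  ]
}}

```text
time_s: 31.3
tcp_pos: [0.5247, -0.1377, 0.2861]
eef_rot: [180.0, 0.1, -170.2]
contact_force: [1.3, 1.5, 0.1]
gripper_width: 0.0792
```

Call:
{"fn": "step_arm", "kwargs": {
  "increments": [
    {"tx":-10,"ty":45,"tz":0,"ax":0,"ay":0,"az":0,"claw":0.8},
    {"tx":-10,"ty":45,"tz":0,"ax":0,"ay":0,"az":0,"claw":0.8},
    {"tx":0,"ty":0,"tz":0,"ax":0,"ay":0,"az":0,"claw":0.8},
    {"tx":0,"ty":0,"tz":0,"ax":0,"ay":0,"az":0,"claw":0.8}
  ]
}}

```text
time_s: 31.7
tcp_pos: [0.5053, -0.0476, 0.2861]
eef_rot: [180.0, 0.1, -169.9]
contact_force: [0.0, -0.6, 0.6]
gripper_width: 0.0791
```

```bash
python3 - <<'E'
from meas import *
S=cap('scene');T=cap('top')
a=cv2.resize(S['image'][205:305,225:325],(560,560),interpolation=4); b=cv2.resize(T['image'][165:245,355:395+40],(560,560),interpolation=4)
b=cv2.resize(b,(240,240)); out=np.zeros((560,800,3),np.uint8); out[:,:560]=a; out[:240,560:]=b; cv2.imwrite('pics/s6.png',out)
d=np.deg2rad(10);A=np.array([[np.cos(d),-np.sin(d)],[np.sin(d),np.cos(d)]])
for n,c in(('scene',S),('top',T)):
    P=cloud(c); hsv=cv2.cvtColor(c['image'],cv2.COLOR_BGR2HSV)
    m=(P[...,0]>.5)&(P[...,0]<.68)&(P[...,1]<-.19)&(P[...,1]>-.36)
    t=m&(P[...,2]>.095)&(P[...,2]<.125); L=(P[t][:,:2]-[.5824,-.2693])@A*1000
    q=np.c_[L,np.ones(len(L))]; print(n,t.sum(),L.mean(0),np.percentile(L,[1,99],0).round(),'z',P[t][:,2].mean(),'slopes',np.linalg.lstsq(q,P[t][:,2]*1000,rcond=None)[0].round(3))
    k=big(cv2.inRange(hsv,(8,60,70),(30,255,255))*m.astype(np.uint8)); X=onplane(c,k[:,0],(0,0,.062))[:,:2]; print(' tray outline',rect((X-[.5824,-.2693])@A))
# bystanders: difference against first pictures
for n,c in(('scene',S),('top',T)):
    o=np.load(f'{n}0.npy',allow_pickle=True).item(); df=(abs(o['image'].astype(int)-c['image']).max(2)>45).astype(np.uint8)
    nn,_,st,ce=cv2.connectedComponentsWithStats(df); print(n,[(s[4],*e.round()) for s,e in zip(st[1:],ce[1:]) if s[4]>15])
E
```

```text
scene 620 [-0.89874984 -3.23273953] [[-53. -36.]
 [ 49.  32.]] z 0.1069630645880827 slopes [-4.00000e-03  1.10000e-02  1.06996e+02]
 tray outline (array([-2.4, -1. ]), array([135.2, 105.6]), 0.2)
top 502 [-2.25111328  0.68255055] [[-52. -33.]
 [ 48.  34.]] z 0.10678238350160285 slopes [ 7.00000e-03 -7.00000e-03  1.06803e+02]
 tray outline (array([-0.4,  1.8]), array([100.2, 128.2]), 90.0)
scene [(np.int32(2785), np.float64(182.0), np.float64(53.0)), (np.int32(7694), np.float64(273.0), np.float64(53.0)), (np.int32(399), np.float64(351.0), np.float64(13.0)), (np.int32(232), np.float64(372.0), np.float64(16.0)), (np.int32(98), np.float64(353.0), np.float64(43.0)), (np.int32(52), np.float64(314.0), np.float64(100.0)), (np.int32(1222), np.float64(251.0), np.float64(122.0)), (np.int32(219), np.float64(190.0), np.float64(120.0)), (np.int32(1038), np.float64(297.0), np.float64(135.0)), (np.int32(1506), np.float64(124.0), np.float64(156.0)), (np.int32(168), np.float64(373.0), np.float64(158.0)), (np.int32(46), np.float64(306.0), np.float64(160.0)), (np.int32(29), np.float64(360.0), np.float64
[... 1168 characters left out ...]
2(91), np.float64(389.0), np.float64(238.0)), (np.int32(2195), np.float64(98.0), np.float64(308.0)), (np.int32(849), np.float64(222.0), np.float64(309.0)), (np.int32(17), np.float64(44.0), np.float64(302.0)), (np.int32(186), np.float64(35.0), np.float64(315.0)), (np.int32(259), np.float64(358.0), np.float64(333.0)), (np.int32(37), np.float64(314.0), np.float64(338.0)), (np.int32(150), np.float64(394.0), np.float64(353.0)), (np.int32(1481), np.float64(24.0), np.float64(377.0)), (np.int32(113), np.float64(342.0), np.float64(374.0)), (np.int32(23), np.float64(296.0), np.float64(381.0)), (np.int32(102), np.float64(294.0), np.float64(396.0)), (np.int32(387), np.float64(347.0), np.float64(396.0))]
```

View pics/s6.png

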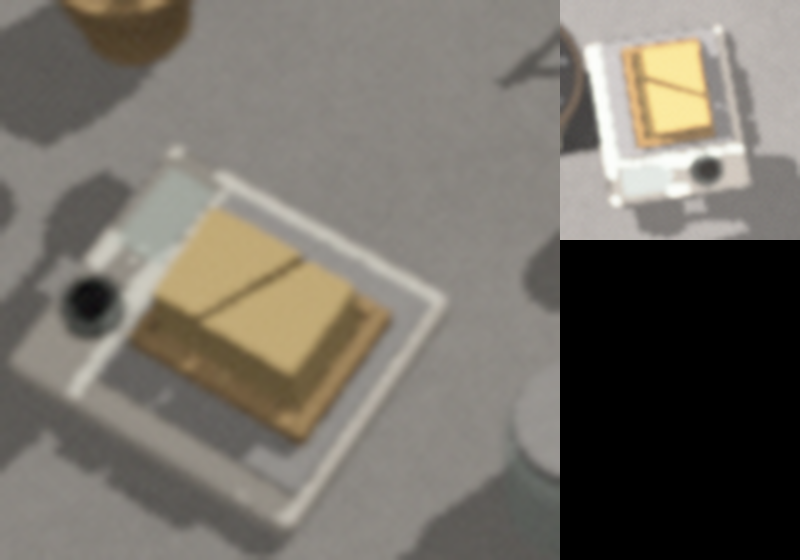

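The final picture shows both wedges flat, head to tail, in the centred tray. Their tops are level at z = 0.107 and the gripper is well clear. I'm handing the job in.

```bash
python3 -c "
from plant import r; print(r.close_job())"
```

```text
the job is handed in; nothing more can be done
None
```

The job is done and handed in at about 32 s of robot time; `close_job()` gives no verdict.

- **Tray:** I set it on the platform by its -y wall. Its outline was within about 2 mm of the platform's centre and within 0.2° of the scale's yaw. I checked it both before pressing tare and at the end.
- **Tare:** I pressed it once with the tray empty. It met a hard stop with the fingertips at z ≈ 44 mm, the expected full travel, at about 18 N. The button's joint can't be read, so "fully down" rests on that height and force.
- **Wedges:** Wedge b is on the far side and wedge a, turned half round, is on the robot's side. Both tops are level at 107 mm, as expected, with slopes of about 0.01 or less. Together they span about -53 to +49 mm of the tray's ±54 mm length. A narrow gap is left between the slanting sides.
- **Camera disagreement:** The two views differed by 2–4 mm in y. I treated that as calibration error, and it is within the fit.
- **Other kitchenware:** Comparing before and after pictures showed no change at the jar, mill or bowls. In the top view the arm covered the cup, and small differences beside the cup in the scene view look like the arm or its shadow. No contact was felt, but the cup was not confirmed separately.

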